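# Snap the shaker cap onto a spice jar in the capping press

## Robot

A 6-joint arm with a two-finger parallel gripper is mounted at the origin on the work surface; the furniture and walls round the work are solid. World frame = base frame: x ahead of the robot, y to its left, z up, the work surface at z = 0. Lengths are in m, angles in rad, forces in N, time in s.
With the tool pointing down it reaches from about 0.35 to 0.775 m from the base axis. Payload 5.5 kg.
Tool frame: the origin (TCP) lies on the centre line of the jaws, within the pads' length; the fingertips stand 11 mm ahead of it and the grasp point (between the pads) lies 8 mm behind it; z points along the fingers, y is the line along which they close (so a half turn about z gives the same grasp; the last joint's range is limited). The gripper opens to 85 mm and grips with 20 to 120 N. Pads are 22 mm wide; open, the fingers measure 114 mm over their backs; the gripper's body (76 mm by 85 mm) begins 54 mm behind the grasp point. The pads swing forward as they close: fully open they stand 13 mm farther back than shut.
Start: joints at [1.136, 0.313, 0.046, 1.304, 0, 1.431], TCP at [0.167, 0.55, 0.242] pointing down, gripper open.
Joint ranges: [-2.76, 2.76], [-0.86, 1.69], [-1.03, 1.26], [-2.2, 2.34], [-1.47, 1.5], [-3.14, 3.14]. Speed limits (rad/s): [2.57, 2.57, 3.14, 3.14, 3.14, 3.14].

## Interface

Orientations are given as a unit quaternion [w, x, y, z].
In Python, from workcell import get_state, eyes, env gives the robot as it stands.
- The arm moves only by the shell command python3 -m inch 'ROWS' [OPENING] [FORCE]. ROWS is JSON, one flat list of numbers, 4 for each row, row after row: the shift along the tool's x, y, z in cm, then the turn about the tool's z in rad. A call has exactly 5 rows; each row shifts and turns the commanded pose from where the row before left it, along the tool's axes as they then stand; what a row does not reach is not made up. A row lasts 1/12 s, in which the tool goes at most 41.7 mm and 7.16 degrees, less where a joint would pass 70% of its speed; a pose out of reach is approached as far as the arm can. A call is refused whole if a number of a shift passes 4.17 or a number of a turn 0.125, either way. A call with a gripper value outside its range is refused whole. OPENING is the opening, from -1 (shut) to 1 (fully open), set as the call begins (- or left out, the last holds). The fingers move at their own pace and stop on an object; FORCE is the grip in N (left out, the last holds). Time passes only in rows, so rows that do not move let the fingers close, or fill a call up. It gives the time, the measured TCP pose, the force, the opening and the grip force at its end, in the units of the state.
- get_state(): the state, without advancing time (a new reading comes with each control period).
- eyes.read_camera(name): name is "scene" or "side" or "wrist"; returns the picture (384x512x3 uint8, red, green, blue); there is no depth.
- eyes.camera_info(name): a dict with "fovy" (degrees; the focal length in pixels is half the picture's height over the tangent of half this angle, whatever the lens; pixels are square), "cx", "cy" (the principal point, pixels), "D" ([k1, k2, p1, p2, k3] as OpenCV has them; the pictures are not rectified), "xyz" and "orientation" of the camera in the world. Camera axes: x right, y down, z forward; pixel columns grow to the right and rows downward; lengths in m; the calibration is good to about 2 mm. A picture is of the moment at which its call begins: read the wrist's pose just before it. camera_info takes no time and is no camera call; for the wrist camera it gives the pose at the moment of the call.
- env.hand_in(): hands the job in; it is judged then, once.
The state is a dict: "clock": time; "joint_pos": joint angles; "qvel": joint speeds; "tau": joint torques, N m; "tcp_pos": TCP position; "orientation": TCP orientation; "wrist_force": force on the tool from outside, world axes, zero at the start; "ft_torque": the same for the moment, N m; "finger_gap": finger opening in m; "grip_force": force on a finger pad.
Only numpy, scipy, OpenCV 4.12 (cv2) and the standard library are available. Lean on these libraries where they do the work, as an engineer would, in place of code of your own. Each camera call takes 0.05 s, during which the arm holds its last target. There are 200 camera calls.

## Task

Cap the spice jar: set the loose red snap cap, open side down, on the jar's white neck without snapping it on and let go of it; then slide the jar carriage by its red post until the jar's neck is centred under the press ram (red line on the carriage against red line on the base). Then push the black ram knob down until the cap clicks and is fully home on the jar, and keep pressing firmly: the program finishes still holding the ram down on the cap. Leave the two spice jars and the red tin standing where they are.

Things in the scene. Friction and masses are not known exactly. Their poses are not given: they have to be found in the camera images.
- capping_press: Fixed green press, base 12 mm high, spanning x -65 to 90, y -185 to 80 mm of its frame. Origin: on the table below the ram's axis; y axis: the way the carriage slides; +x: toward the column (56 mm wide, 181 mm high, from x = 55 to 87 mm). Its head, 44 mm wide, runs from the column to 19 mm in front (-x) of the ram's axis at heights 140 to 179 mm. Place and yaw vary.
- carriage (a joint): Aluminium jar carriage, slides along the press's y axis; value in m along that axis, 0 = jar's neck under the ram, negative = toward the press's -y side; range -0.14 to +0.03, starts between -0.13 and -0.09. Nothing stops it at 0; about 3 N of friction keeps it where it is left.
- neck_seat (a point): Shoulder centre of the amber jar (42 mm wide, fixed on the carriage), 75 mm above the table; axes as the press's. A white neck rises 20 mm from it, 20 mm wide, narrowing to 14 mm in its top 6 mm; four sprung studs stand out round it at 9 mm up. Set on loosely, the cap rests on the studs, its underside 14 mm above this point; fully home, its underside is at this point.
- post_top (a point): Centre of the top of the red upright post on the carriage, to slide it by: 16 mm diameter, 44 mm tall, top 74 mm above the table, 95 mm to the press's -x side of the neck's axis. It stands on a bar 22 mm wide whose top is 30 mm above the table.
- snap_cap: Loose red round cap, 36 mm wide, 25 mm tall, about 30 g, on the table open side down. Origin: centre of its open underside, z up through its flat top. Mouth 24 mm wide, bore above it 29 mm wide, 21 mm deep inside. It takes about 12 to 17 N to push it over the studs; then the force drops (click) until it meets the shoulder, 14 mm below where it rested.
- ram: Press ram: flat steel foot 30 mm wide, rod, and black palm knob (42 mm wide, flat top) above; slides straight down up to 36 mm against a spring (2 N at the top, 4 N at the bottom) and rises when let go. Origin: centre of the foot's underside, 127 mm above the table at rest; a loosely set cap passes under it with about 12 mm to spare.
- ram_tip (a point): Centre of the underside of the ram's foot (same point as the ram's origin).
- ram_knob (a point): Centre of the flat top of the ram's black knob, 100 mm above the foot's underside, 227 mm above the table at rest and 200 mm when the foot stands on a cap that is fully home.
- spice_jar_green: Bystander: spice jar with green lid, 42 mm diameter, 97 mm tall. Origin: centre of its underside.
- spice_jar_yellow: Bystander: spice jar with yellow lid, 42 mm diameter, 96 mm tall. Origin: centre of its underside.
- red_tin: Bystander: low red tin, 75 mm diameter, 58 mm tall. Origin: centre of its underside.
Things that resemble listed ones, but are neither listed nor needed, are in the scene too. Of the things shaped like the snap_cap, the red one is meant.

How it is judged:
On the way, in this order (a step that is already met when the one before it is completed fails the run):
1. the cap rests loosely and level on the jar's neck, not snapped on, let go of (horizontal distance between snap_cap and neck_seat below 0.005 m and z of snap_cap in the frame of neck_seat between 0.009 and 0.018 m and angle between the z axis of snap_cap and the z axis of neck_seat, either way round below 0.2 rad and contact force between the fingers and snap_cap below 0.1 N), for 0.2 s.
2. the jar's neck, with the cap still loose on it, is centred under the ram (horizontal distance between neck_seat and ram_tip below 0.006 m and horizontal distance between snap_cap and neck_seat below 0.005 m and z of snap_cap in the frame of neck_seat between 0.009 and 0.018 m), for 0.2 s.
At the end, for the whole second after the job is handed in: The cap is fully home on the jar (within 2 mm of the shoulder, within 4 mm of the neck's axis, level to 0.1 rad) and still, the neck is within 6 mm of the ram's axis, and the robot is still holding the ram down on the cap with more than 5 N between ram and cap, the fingers not touching the cap (horizontal distance between neck_seat and ram_tip below 0.006 m and horizontal distance between snap_cap and neck_seat below 0.004 m and z of snap_cap in the frame of neck_seat below 0.002 m and angle between the z axis of snap_cap and the z axis of neck_seat, either way round below 0.1 rad and contact force between ram and snap_cap above 5 N and contact force between the fingers and snap_cap below 0.1 N and linear speed of snap_cap below 0.01 m/s); the arm keeps its last pose, push and grip.
It fails at once if a bystander is moved more than 30 mm or knocked over (distance of any of spice_jar_green, spice_jar_yellow, red_tin from where it was at the start of the episode above 0.03 m or angle between any of spice_jar_green, spice_jar_yellow, red_tin's own z axis and vertical above 0.5 rad).
It also fails if it takes over 72 s, if anything falls off the work surface, if the arm or the gripper's body presses on something with over 40 N, if the wrist force passes 120 N, or if a joint passes its speed limit or range.

## Working session

There is one attempt and no reset: what is moved stays moved. The work goes in short steps, Python scripts to look and compute and a shell command to move; the robot and the scene stay as the last step left them, time stands still between calls to the robot, and variables do not carry over. Pictures are saved under pics/ and viewed, at most 10 in all, crops included, and the job is handed in when it is done.

```bash
mkdir -p pics; ls
cat > h.py <<'E'
import numpy as np, cv2
from workcell import get_state, eyes, env
from scipy.spatial.transform import Rotation as R
def info(n):
    i=eyes.camera_info(n); f=192/np.tan(np.radians(i['fovy'])/2)
    K=np.array([[f,0,i['cx']],[0,f,i['cy']],[0,0,1.]]); q=i['orientation']
    return K,np.array(i['D'],float),np.array(i['xyz']),R.from_quat([q[1],q[2],q[3],q[0]]).as_matrix()
def ray(I,px):
    K,D,c,M=I; u=cv2.undistortPoints(np.array([[px]],float),K,D)[0,0]
    return c,M@np.array([u[0],u[1],1])
def onz(I,px,z):
    c,d=ray(I,px); return c+d*(z-c[2])/d[2]
def proj(I,p):
    K,D,c,M=I; return cv2.projectPoints((M.T@(np.array(p)-c)).reshape(1,1,3),np.zeros(3),np.zeros(3),K,D)[0][0,0]
def snap(n,fn=None):
    I=info(n); im=eyes.read_camera(n)
    if fn: cv2.imwrite('pics/'+fn,cv2.cvtColor(im,cv2.COLOR_RGB2BGR))
    return I,im
def red(im,a=None):
    h=cv2.cvtColor(im,cv2.COLOR_RGB2HSV)
    return (((h[...,0]<8)|(h[...,0]>172))&(h[...,1]>140)&(h[...,2]>60)).astype(np.uint8)
def blobs(m,minA=30):
    n,l,s,c=cv2.connectedComponentsWithStats(m)
    return [(s[i].tolist(),c[i].round(1).tolist()) for i in range(1,n) if s[i][4]>=minA]
def tool(dw):
    "world shift -> tool axes cm"
    q=get_state()['orientation']; return R.from_quat([q[1],q[2],q[3],q[0]]).as_matrix().T@np.array(dw)*100
E
python3 - <<'E'
from h import *
for n in ['scene','side','wrist']:
    I,im=snap(n,n+'0.png'); print(n,I[2].round(3),I[3][:,2].round(2),I[0][0,0].round(0))
    print([b for b in blobs(red(im))])
s=get_state(); print(s['clock'],s['orientation'],s['tcp_pos'],s['wrist_force'])
a=cv2.imread('pics/scene0.png');b=cv2.imread('pics/side0.png')
cv2.imwrite('pics/both.png',np.vstack([a,b])[:, :])
E
```

```text
pics
scene [-0.122  0.884  0.725] [ 0.5  -0.74 -0.45] 360.0
[([280, 149, 5, 14, 41], [282.3, 155.2]), ([328, 159, 71, 41, 1510], [361.0, 178.3]), ([327, 198, 37, 11, 78], [344.5, 202.8]), ([88, 276, 13, 14, 108], [93.7, 282.3]), ([0, 301, 62, 50, 768], [29.2, 324.6])]
side [0.582 0.829 0.517] [-0.08 -0.93 -0.37] 354.0
[([273, 150, 72, 37, 1770], [307.0, 169.5]), ([160, 169, 8, 15, 71], [163.1, 175.7]), ([174, 171, 10, 25, 133], [178.4, 182.2]), ([131, 180, 5, 10, 34], [133.3, 184.1]), ([285, 193, 57, 5, 158], [312.6, 194.8]), ([481, 199, 14, 9, 79], [488.4, 202.2]), ([501, 199, 11, 6, 48], [507.0, 201.0]), ([259, 202, 5, 13, 51], [261.0, 207.2]), ([94, 283, 72, 101, 2459], [144.7, 344.0]), ([288, 316, 18, 21, 303], [296.3, 325.7])]
wrist [0.098 0.572 0.373] [ 0.27 -0.08 -0.96] 301.0
[([131, 157, 15, 14, 113], [138.1, 163.4]), ([127, 219, 14, 13, 85], [133.8, 225.3])]
0.15 [-1.97723339e-04  1.46857073e-01  9.89157461e-01 -6.91654960e-04] [0.16690385 0.54983821 0.24161021] [ 0.42941808  0.57038953 -0.25138575]
```

View pics/scene0.png

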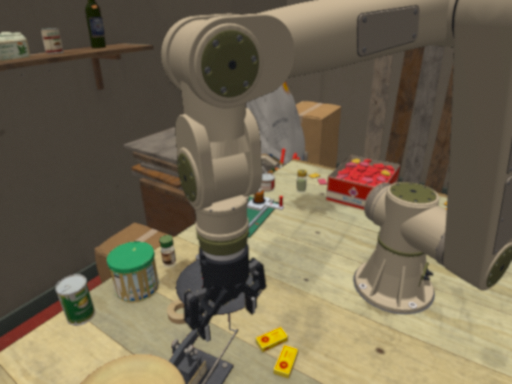

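View pics/side0.png

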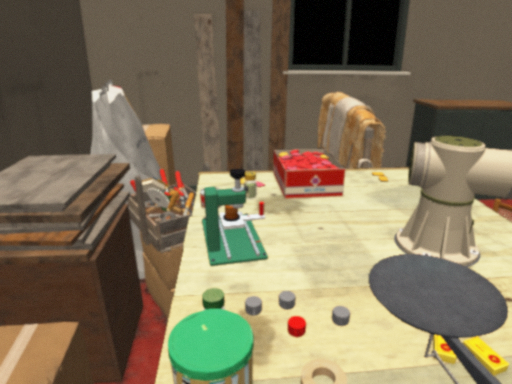

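The scene picture shows the arm hiding most of the work. The side picture shows the green press at about (232,225), with the amber jar at (231,213), the red post at (261,207) and the ram knob at (237,173). Things that could be taken for the cap are the grey caps at (253,305), (287,299) and (341,315), and the red one at (296,326), which I choose. Next I check it in a close crop.

Run:
```python
from h import *
im=cv2.imread('pics/side0.png'); I=info('side')
a=cv2.resize(im[155:275,180:290],None,fx=5,fy=5,interpolation=3)
b=cv2.resize(im[280:370,190:360],None,fx=3,fy=3,interpolation=3)
c=np.zeros((600,800,3),np.uint8); c[:600,:550]=a[:600]; cv2.imwrite('pics/c1.png',c[:,:550])
cv2.imwrite('pics/c2.png',b)
print('cap',onz(I,(296.3,325.7),.0125), 'post',onz(I,(261,204),.07),'jar',onz(I,(231,209),.09))
```

```text
cap [0.46037145 0.294316   0.0125    ] post [ 0.48837813 -0.16922646  0.07      ] jar [ 0.58142698 -0.09595197  0.09      ]
```

View pics/c1.png

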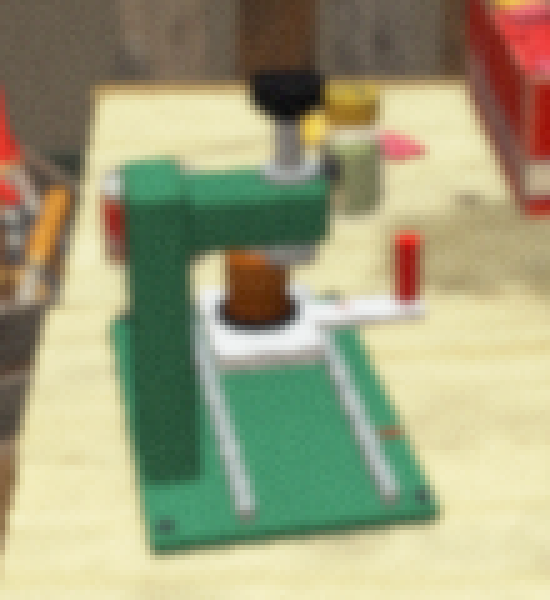

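View pics/c2.png

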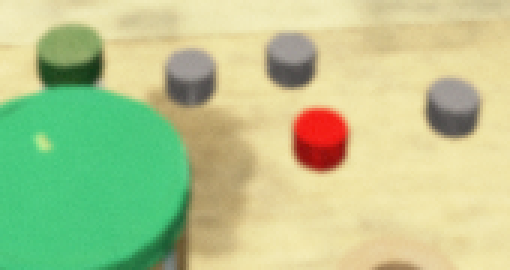

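The c1 crop shows the press with its column at world +x. The carriage is on the far side, with the red post at pixel (261,207), and the yellow-lidded jar stands behind at about (250,180). The c2 crop confirms the only red cap at (296,326), with grey ones around it and the green-lid jar at (213,298). I move above the cap.

```bash
python3 -m inch '[-3.5,-1.6,0,0,-3.5,-1.6,0,0,-3.5,-1.6,0,0,-3.5,-1.6,0,0,-3.5,-1.6,0,0]'; python3 -m inch '[-3.5,-1.6,0,0,-3.5,-1.6,0,0,-3.5,-1.6,0,0,-3.5,-1.6,0,0,-3.5,-1.6,0,0]' 0.3
python3 - <<'E'
from h import *
I,im=snap('wrist','w1.png'); print(I[2].round(3),I[3][:,2].round(2)); s=get_state(); print(s['clock'],s['tcp_pos'],s['orientation'],s['finger_gap'])
for b in blobs(red(im)): print(b,onz(I,b[1],.0125).round(4),onz(I,b[1],.025).round(4))
I,im=snap('scene','s1.png')
E
```

```text
clock: 0.57
tcp_pos: [0.312, 0.4215, 0.2421]
orientation: [-0.0, 0.147, 0.989, -0.0]
wrist_force: [0.4, 0.7, -0.1]
finger_gap: 0.0855
grip_force: 0.0
clock: 0.98
tcp_pos: [0.4565, 0.2939, 0.2421]
orientation: [-0.0, 0.147, 0.989, -0.0]
wrist_force: [0.1, 1.6, 0.9]
finger_gap: 0.0556
grip_force: 0.0
[0.388 0.316 0.373] [ 0.27 -0.08 -0.96]
1.0333 [0.4618976  0.28983744 0.24179999] [ 0.00197974  0.14969497  0.98872962 -0.00111233] 0.05567627987508786
([237, 155, 30, 31, 700], [251.2, 170.0]) [0.4682 0.2913 0.0125] [0.4654 0.2922 0.025 ]
([487, 277, 25, 34, 478], [498.5, 291.7]) [0.7377 0.5742 0.0125] [0.7256 0.5653 0.025 ]
([490, 307, 20, 24, 175], [497.9, 320.2]) [0.7875 0.5707 0.0125] [0.7736 0.5618 0.025 ]
([474, 310, 13, 17, 113], [481.4, 318.3]) [0.7766 0.5474 0.0125] [0.7631 0.5394 0.025 ]
([307, 324, 8, 13, 61], [310.6, 329.2]) [0.7209 0.3051 0.0125] [0.7094 0.3054 0.025 ]
([364, 338, 25, 24, 280], [373.9, 351.2]) [0.7884 0.3866 0.0125] [0.7745 0.3842 0.025 ]
```

View pics/w1.png

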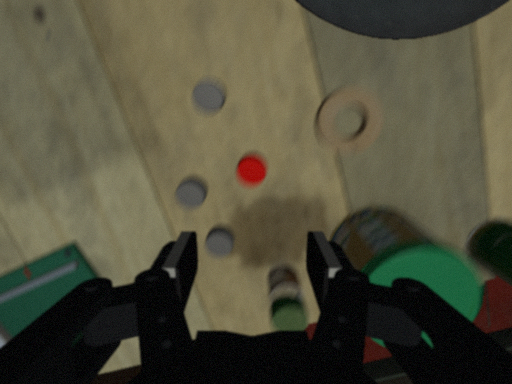

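View pics/s1.png

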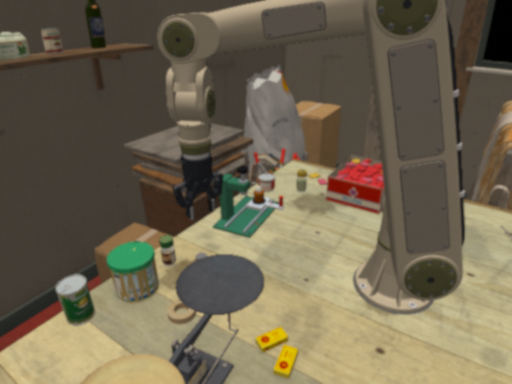

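The wrist picture shows the red cap at (251,170), the nearest grey cap 60 px to its left, the green-lid jar at (287,300) and the press corner at bottom left (75,250). The scene picture shows the press and carriage clear, with the jar at (262,197) and the post at (281,202). I go down towards the cap.

```bash
python3 -m inch '[-0.6,0,3,0,0,0,3,0,0,0,3,0,0,0,1,0,0,0,0,0]';  python3 -m inch '[0,0,0,0,0,0,0,0,0,0,0,0,0,0,0,0,0,0,0,0]';python3 - <<'E'
from h import *
I,im=snap('wrist','w2.png');s=get_state(); print(s['clock'],s['tcp_pos'],s['orientation'],s['finger_gap'])
for b in blobs(red(im))[:3]:
    p=onz(I,b[1],.018); print(b,p.round(4),tool(p-s['tcp_pos']))
I,im=snap('side','side1.png'); 
for b in blobs(red(im)): print(b)
I,im=snap('scene','s2.png'); 
for b in blobs(red(im)): print(b)
E
```

```text
clock: 1.5
tcp_pos: [0.4585, 0.293, 0.1393]
orientation: [-0.003, 0.147, 0.989, -0.002]
wrist_force: [-0.4, 0.1, 0.1]
finger_gap: 0.0556
grip_force: 0.0
clock: 1.92
tcp_pos: [0.4619, 0.2941, 0.1436]
orientation: [0.001, 0.147, 0.989, 0.001]
wrist_force: [-0.3, 0.4, -0.8]
finger_gap: 0.0554
grip_force: 0.0
1.9667 [0.46174704 0.29400475 0.14330724] [7.48416818e-04 1.46824241e-01 9.89162174e-01 5.24763344e-04] 0.0554427444194606
([231, 164, 41, 42, 1324], [251.2, 184.5]) [0.4633 0.295  0.018 ] [-0.10618499  0.12695684 12.53104589]
([364, 365, 22, 13, 145], [375.1, 371.2]) [0.7072 0.3633 0.018 ] [-21.45756594  13.7458092   12.57650037]
([273, 153, 12, 30, 162], [278.3, 165.1])
([326, 164, 18, 21, 273], [335.2, 175.8])
([160, 169, 8, 15, 69], [163.0, 175.6])
([174, 171, 10, 25, 138], [178.4, 182.0])
([131, 180, 5, 10, 34], [133.3, 184.1])
([327, 193, 15, 3, 42], [333.9, 194.0])
([259, 202, 5, 13, 48], [261.0, 207.1])
([94, 282, 72, 102, 2465], [144.7, 343.8])
([288, 316, 18, 21, 303], [296.3, 325.7])
([280, 149, 5, 14, 41], [282.3, 155.2])
([254, 153, 5, 10, 31], [256.0, 157.3])
([328, 159, 53, 44, 1425], [357.8, 181.3])
([327, 198, 51, 15, 111], [352.1, 204.8])
([88, 276, 13, 14, 107], [93.8, 282.3])
([0, 301, 62, 50, 765], [29.2, 324.6])
```

```bash
python3 -m inch '[-0.1,0.1,3,0,0,0,3,0,0,0,3,0,0,0,2.5,0,0,0,1.0,0]';  python3 -m inch '[0,0,0,0,0,0,0,0,0,0,0,0,0,0,0,0,0,0,0,0]'; python3 -c "
from h import *
print(get_state()['tcp_pos'])"
```

```text
clock: 2.48
tcp_pos: [0.4602, 0.2933, 0.014]
orientation: [-0.002, 0.147, 0.989, -0.001]
wrist_force: [-0.6, -0.7, 0.5]
finger_gap: 0.0555
grip_force: 0.0
clock: 2.9
tcp_pos: [0.4638, 0.295, 0.019]
orientation: [0.001, 0.147, 0.989, 0.001]
wrist_force: [-0.2, -0.4, -0.3]
finger_gap: 0.055
grip_force: 0.0
[0.463765   0.29496208 0.0189621 ]
```

```bash
python3 -m inch '[0,0,0.4,0,0,0,0,0,0,0,0,0,0,0,0,0,0,0,0,0]' -0.6 25;  python3 -m inch '[0,0,0,0,0,0,0,0,0,0,0,0,0,0,0,0,0,0,0,0]';  python3 -m inch '[0,0,-1,0,0,0,-3,0,0,0,-3,0,0,0,-3,0,0,0,-3,0]';python3 -m inch '[0,0,-2,0,0,0,0,0,0,0,0,0,0,0,0,0,0,0,0,0]'
python3 - <<'E'
from h import *
I,im=snap('wrist','w3.png');s=get_state(); print(s['clock'],s['tcp_pos'],s['orientation'],s['finger_gap'])
for b in blobs(red(im))[:3]: 
    p=onz(I,b[1],s['tcp_pos'][2]+.01); print(b, p, tool(p-s['tcp_pos']))
# press geometry: post in two views
Is=info('side');Ic=info('scene')
print(onz(Is,(261,202.3),.074)); print(proj(Ic,onz(Is,(261,202.3),.074)))
E
```

```text
clock: 3.32
tcp_pos: [0.4629, 0.2946, 0.0137]
orientation: [0.0, 0.147, 0.989, 0.0]
wrist_force: [-0.5, -0.7, 4.2]
finger_gap: 0.0351
grip_force: 25.4
clock: 3.73
tcp_pos: [0.4629, 0.2946, 0.0137]
orientation: [0.0, 0.147, 0.989, 0.0]
wrist_force: [-0.3, -0.3, 5.4]
finger_gap: 0.0352
grip_force: 25.5
clock: 4.15
tcp_pos: [0.4616, 0.294, 0.1445]
orientation: [-0.001, 0.147, 0.989, -0.0]
wrist_force: [0.6, 0.0, -0.6]
finger_gap: 0.0353
grip_force: 25.1
clock: 4.57
tcp_pos: [0.4614, 0.2938, 0.1618]
orientation: [-0.001, 0.147, 0.989, -0.001]
wrist_force: [0.3, -1.2, -0.7]
finger_gap: 0.0353
grip_force: 25.1
4.6167 [0.46134038 0.2938663  0.16169108] [-1.41055016e-03  1.46870450e-01  9.89154371e-01 -8.43997235e-04] 0.03515518171883367
([213, 223, 78, 75, 4455], [251.7, 261.0]) [0.46018935 0.29561966 0.17169108] [ 0.16362495  0.13224408 -0.99986497]
([352, 357, 31, 19, 290], [367.6, 366.2]) [0.53575488 0.33489297 0.17169108] [-5.92577938  6.08571465 -1.02775514]
[ 0.4880448  -0.17317814  0.074     ]
[280.30548943 196.58479706]
```

```bash
python3 -m inch '[-1.2,-2.6,-2.8,0,-1.2,-2.6,-2.8,0,-1.2,-2.6,-2.8,0,-1.2,-2.6,-2.8,0,-1.2,-2.6,-2.8,0]';  python3 -m inch '[-1.2,-2.6,0,0,-1.2,-2.6,0,0,-1.2,-2.6,0,0,-1.2,-2.6,0,0,-1.2,-2.6,0,0]';  python3 -m inch '[-1.2,-2.6,0,0,-1.2,-2.6,0,0,-1.2,-2.6,0,0,-1.2,-2.6,0,0,-1.2,-2.6,0,0]';python3 -m inch '[0,0,0,0,0,0,0,0,0,0,0,0,0,0,0,0,0,0,0,0]'
python3 - <<'E'
from h import *
I,im=snap('wrist','w4.png');s=get_state(); print(s['clock'],s['tcp_pos'],s['orientation'],s['finger_gap'],s['joint_pos'])
for b in blobs(red(im)): print(b,onz(I,b[1],.074).round(4))
I,im=snap('side','side2.png');
for b in blobs(red(im)): print(b)
E
```

```text
clock: 5.03
tcp_pos: [0.4814, 0.1513, 0.3033]
orientation: [-0.001, 0.147, 0.989, -0.0]
wrist_force: [1.6, -0.3, 0.1]
finger_gap: 0.0352
grip_force: 25.2
clock: 5.45
tcp_pos: [0.5013, 0.0093, 0.3021]
orientation: [-0.001, 0.147, 0.989, 0.0]
wrist_force: [0.9, 1.0, -0.6]
finger_gap: 0.0355
grip_force: 25.2
clock: 5.87
tcp_pos: [0.5209, -0.1324, 0.3019]
orientation: [-0.001, 0.147, 0.989, 0.0]
wrist_force: [0.7, 0.4, -0.6]
finger_gap: 0.035
grip_force: 25.2
clock: 6.28
tcp_pos: [0.5212, -0.13, 0.3031]
orientation: [-0.0, 0.146, 0.989, 0.0]
wrist_force: [-0.1, 0.3, -0.6]
finger_gap: 0.0356
grip_force: 25.3
6.3333 [ 0.52129094 -0.13001523  0.30331262] [-6.66030017e-05  1.46056663e-01  9.89276219e-01  9.76764292e-05] 0.03553499703112123 [-3.93968287e-01  2.29815462e-01  8.26324331e-02  1.42379028e+00
  1.56787070e-04 -1.00806287e-01]
([1, 0, 57, 107, 595], [29.1, 53.2]) [ 0.3339 -0.33    0.074 ]
([0, 38, 36, 71, 1287], [11.5, 84.2]) [ 0.3573 -0.3653  0.074 ]
([0, 111, 31, 13, 174], [10.5, 115.5]) [ 0.388  -0.3839  0.074 ]
([201, 138, 15, 16, 158], [207.8, 145.5]) [ 0.489  -0.1734  0.074 ]
([0, 180, 12, 29, 206], [3.9, 192.6]) [ 0.4702 -0.4401  0.074 ]
([392, 208, 120, 112, 8946], [463.8, 265.5]) [0.7442 0.1067 0.074 ]
([212, 210, 80, 101, 5203], [252.3, 258.0]) [ 0.6489 -0.1659  0.074 ]
([133, 251, 19, 11, 71], [142.2, 256.7]) [ 0.6045 -0.3067  0.074 ]
([389, 322, 12, 12, 84], [393.9, 328.0]) [ 0.819  -0.0013  0.074 ]
([7, 337, 16, 15, 86], [14.5, 343.7]) [ 0.685  -0.5483  0.074 ]
([254, 127, 5, 12, 48], [256.2, 132.4])
([273, 150, 72, 37, 1772], [306.9, 169.5])
([160, 169, 8, 15, 70], [163.0, 175.7])
([174, 171, 10, 25, 136], [178.3, 182.1])
([130, 180, 6, 10, 35], [133.2, 184.1])
([285, 193, 57, 5, 156], [312.8, 194.8])
([259, 202, 5, 13, 50], [261.0, 207.2])
([94, 283, 72, 101, 2472], [144.7, 343.8])
```

View pics/w4.png

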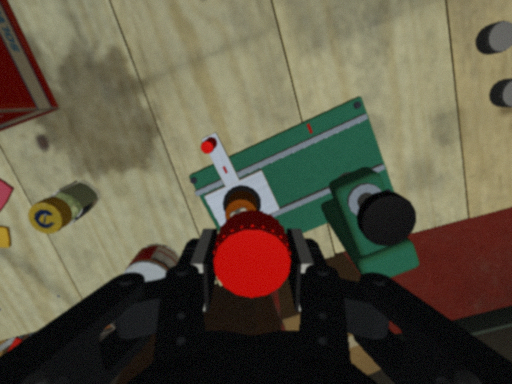

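The picture shows the post top at (208,145), the jar under the cap at (240,200), the base's front edge from (192,178) to (361,99), its red line at (309,128), and the knob at (386,218). The tin at (155,262) and the yellow jar at (60,208) are both clear. Next I fit the press frame.

```bash
cat > fr.py <<'E'
from h import *
def front(I,im,u0,u1,vlo,vhi):
    h=cv2.cvtColor(im,cv2.COLOR_RGB2HSV); g=(h[...,0]>60)&(h[...,0]<95)&(h[...,1]>90)
    P=[]
    for u in range(u0,u1):
        v=np.where(g[vlo:vhi,u])[0]
        if len(v): P.append(onz(I,(u,v[0]+vlo-.5),.012)[:2])
    vx,vy,x0,y0=cv2.fitLine(np.array(P,np.float32),cv2.DIST_HUBER,0,.001,.001).ravel()
    d=np.array([vx,vy]); d*=np.sign(d[1]); return np.array([x0,y0]),d
E
python3 - <<'E'
from fr import *
# image w4 with its pose: same pose as now
I=info('wrist'); im=cv2.cvtColor(cv2.imread('pics/w4.png'),cv2.COLOR_BGR2RGB)
p,yd=front(I,im,225,352,85,185); xd=np.array([yd[1],-yd[0]]); print('yaw',np.degrees(np.arctan2(xd[1],xd[0])))
c1=onz(I,(192,178),.012)[:2]; c2=onz(I,(361,98),.012)[:2]; print('len',np.linalg.norm(c2-c1))
y0a=c1@yd+.185; y0b=c2@yd-.08; x0=p@xd+.065
r=onz(I,(309.5,128),.012)[:2]; print('y0',y0a,y0b,'redline',r@yd, 'x0',x0)
post=np.array([.489,-.1733]); print('post rel',post@xd-x0,post@yd-y0a)
g=cv2.cvtColor(im,cv2.COLOR_RGB2GRAY); k=(g[185:245,350:420]<35).astype(np.uint8); b=max(blobs(k),key=lambda b:b[0][4]); u=(b[1][0]+350,b[1][1]+185)
kn=onz(I,u,.222)[:2]; print('knob',b,kn,kn@xd,kn@yd)
print('neck',post+.095*xd, 'xd',xd,'yd',yd)
n=np.r_[post+.095*xd,.0]; print(proj(I,np.r_[n[:2],.095]))
E
```

```text
yaw 8.18688
len 0.2588850655897481
y0 -0.11099415544319025 -0.11711850326497608 redline -0.11506082911280456 x0 0.55604625
post rel -0.09670803327560423 -0.13017443999600542
knob ([7, 5, 58, 55, 2435], [35.6, 33.2]) [ 0.56558796 -0.03545618] 0.5547749310708526 -0.1156358577537365
neck [ 0.58303184 -0.15977178] xd [0.98980886 0.14240229] yd [-0.14240229  0.98980886]
[241.61714136 218.74600689]
```

```bash
python3 -m inch '[0,0,0,-0.11,0,0,0,-0.11,0,0,0,-0.11,0,0,0,-0.11,0,0,0,0]';  python3 -m inch '[0,0,0,0,0,0,0,0,0,0,0,0,0,0,0,0,0,0,0,0]'; python3 -c "
from h import *
s=get_state();print(s['tcp_pos'],tool([0.5830,-.1598,.155]-np.array(s['tcp_pos'])),tool([-.1424,.99,0]))"
```

```text
clock: 6.8
tcp_pos: [0.5214, -0.1305, 0.3035]
orientation: [0.0, -0.074, 0.997, -0.0]
wrist_force: [-0.4, -0.4, 0.2]
finger_gap: 0.0353
grip_force: 25.3
clock: 7.22
tcp_pos: [0.5214, -0.1311, 0.3033]
orientation: [0.0, -0.072, 0.997, 0.0]
wrist_force: [-0.4, 0.0, -0.1]
finger_gap: 0.0353
grip_force: 25.3
[ 0.52140606 -0.13109178  0.30330581] [-5.6806978  -3.72828653 14.8308945 ] [-1.59280490e-01  1.00018759e+02  4.89604234e-03]
```

```bash
python3 -m inch '[-1.9,-1.25,3,0,-1.9,-1.25,3,0,-1.9,-1.25,3,0,0,0,3,0,0,0,2.6,0]';  python3 -m inch '[0,0,0,0,0,0,0,0,0,0,0,0,0,0,0,0,0,0,0,0]'
python3 - <<'E'
from h import *
s=get_state();print(s['tcp_pos'],tool([0.5830,-.1598,.1027]-np.array(s['tcp_pos'])))
I,im=snap('scene','s3.png');J,jm=snap('side','side3.png')
w=lambda m,c:cv2.resize(cv2.cvtColor(m,cv2.COLOR_RGB2BGR)[c[1]-40:c[1]+40,c[0]-50:c[0]+50],None,fx=5,fy=5,interpolation=2)
cv2.imwrite('pics/c3.png',np.hstack([w(im,(262,190))[:, :400],w(jm,(235,200))[:, :400]]))
for K in (I,J): print(proj(K,[.583,-.1598,.095]),proj(K,np.r_[s['tcp_pos'][:2],s['tcp_pos'][2]-.0137]))
E
```

```text
clock: 7.63
tcp_pos: [0.5836, -0.1604, 0.1546]
orientation: [-0.001, -0.072, 0.997, 0.0]
wrist_force: [0.4, -0.0, -0.2]
finger_gap: 0.0355
grip_force: 25.3
clock: 8.05
tcp_pos: [0.5845, -0.1604, 0.1598]
orientation: [0.002, -0.073, 0.997, -0.001]
wrist_force: [-0.3, -0.5, 0.7]
finger_gap: 0.0355
grip_force: 25.3
[ 0.58447979 -0.16044207  0.15982689] [0.1581108  0.09704682 5.7119538 ]
[257.79684722 186.91093299] [257.50740463 174.889788  ]
[230.1714473  198.66170664] [229.22862285 182.76709074]
```

View pics/c3.png

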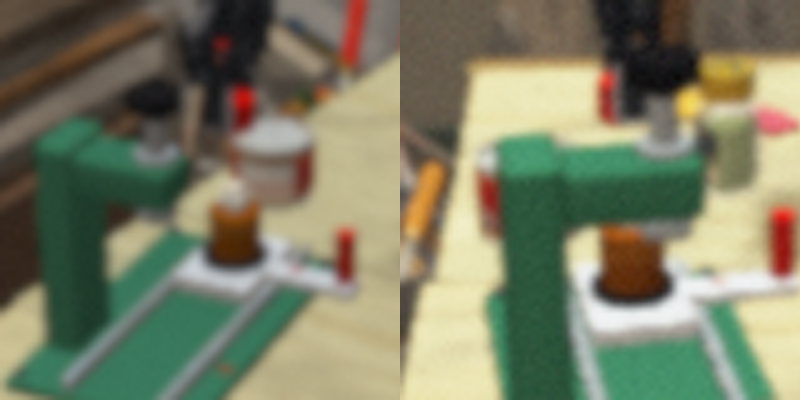

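The crop shows the neck top at scene (259,187) and the jar at side (231,208). The cap in hand is above the neck. I check the jar axis numerically with an amber mask.

Run:
```python
from h import *
n=np.array([.583,-.1598]); po=np.array([.489,-.1733])
for name,f,c in(('scene','s3',(262,197)),('side','side3',(231,209))):
    im=cv2.cvtColor(cv2.imread(f'pics/{f}.png'),cv2.COLOR_BGR2RGB); I=info(name)
    h=cv2.cvtColor(im,cv2.COLOR_RGB2HSV).astype(int)
    m=((h[...,0]>4)&(h[...,0]<20)&(h[...,1]>140)&(h[...,2]>50)).astype(np.uint8); m[:,:c[0]-20]=0;m[:,c[0]+20:]=0;m[:c[1]-12]=0;m[c[1]+20:]=0
    b=max(blobs(m,8),key=lambda b:b[0][4]); 
    v=b[1][1]; zs=np.linspace(0,.1,101); P=[proj(I,np.r_[n,z]) for z in zs]; q=min(P,key=lambda p:abs(p[1]-v)); print(name,b,'axis pred at that row',q)
    r=[b for b in blobs(red(im),20) if abs(b[1][0]-(281 if name=='scene' else 261))<4 and abs(b[1][1]-203)<15]
    P=[proj(I,np.r_[po,z]) for z in zs]; 
    for b in r: print(' post',b,min(P,key=lambda p:abs(p[1]-b[1][1])))
    d,e=[proj(I,np.r_[n+t,.05])-proj(I,np.r_[n,.05]) for t in([.01,0],[0,.01])]; print(' px per cm x,y',d,e)
    if name=='scene':
        w=((h[...,1]<60)&(h[...,2]>140)).astype(np.uint8); s=w[180:194,250:268]; print(s)
```

```text
scene ([254, 191, 10, 11, 80], [258.6, 196.5]) axis pred at that row [257.84904714 196.6039033 ]
 px per cm x,y [-2.08386398 -0.65219728] [-1.41153986  0.9992004 ]
[[0 0 0 0 0 0 0 0 0 0 0 0 0 1 1 1 1 1]
 [0 0 0 0 0 0 0 0 0 0 0 0 0 0 0 0 0 0]
 [0 0 0 0 0 0 0 0 0 0 0 0 0 0 0 0 0 0]
 [0 0 0 0 0 0 0 0 0 0 0 0 0 0 0 0 0 0]
 [0 0 0 0 0 1 0 0 0 0 0 1 0 0 0 0 0 0]
 [0 0 0 0 0 0 0 0 0 0 1 1 1 1 1 0 0 0]
 [0 0 0 0 0 0 1 1 1 1 1 1 1 0 0 0 0 0]
 [0 0 0 0 0 1 1 1 1 1 1 1 0 0 0 0 0 0]
 [0 0 0 0 0 1 1 1 1 1 1 1 0 0 0 0 0 0]
 [0 0 0 0 0 0 1 1 1 1 1 1 0 0 0 0 0 0]
 [0 0 0 0 0 0 0 1 1 1 1 0 0 0 0 0 0 0]
 [0 0 0 0 0 0 0 0 0 0 0 0 0 0 0 0 0 0]
 [0 0 0 0 0 0 0 0 0 0 0 0 0 0 0 0 1 0]
 [0 0 0 0 0 0 0 0 0 0 0 0 0 0 0 0 0 0]]
side ([225, 205, 13, 14, 136], [230.5, 212.3]) axis pred at that row [230.56126152 212.42926684]
 post ([259, 202, 5, 13, 48], [261.0, 207.1]) [260.65694907 206.99313692]
 px per cm x,y [-3.26383412  0.103474  ] [0.03784606 1.40307617]
```

```bash
python3 -m inch '[0.15,0,1.5,0,0,0,1.5,0,0,0,1.5,0,0,0,0,0,0,0,0,0]';  python3 -m inch '[0,0,0.2,0,0,0,0.2,0,0,0,0,0,0,0,0,0,0,0,0,0]'; python3 -c "
from h import *
s=get_state();print(s['tcp_pos'],tool([0.5828,-.1605,.1027]-np.array(s['tcp_pos'])))"
```

```text
clock: 8.57
tcp_pos: [0.5813, -0.16, 0.1123]
orientation: [-0.0, -0.073, 0.997, 0.0]
wrist_force: [0.1, 0.7, -0.6]
finger_gap: 0.0352
grip_force: 25.3
clock: 8.98
tcp_pos: [0.582, -0.1603, 0.1087]
orientation: [0.0, -0.073, 0.997, -0.0]
wrist_force: [-0.3, -0.2, 0.0]
finger_gap: 0.0354
grip_force: 25.3
[ 0.58202662 -0.16027427  0.10874706] [-0.07283732 -0.03333134  0.60476772]
```

```bash
python3 -m inch '[0,0,0.2,0,0,0,0.2,0,0,0,0.1,0,0,0,0,0,0,0,0,0]';  python3 -m inch '[0,0,0,0,0,0,0,0,0,0,0,0,0,0,0,0,0,0,0,0]'
```

```text
clock: 9.4
tcp_pos: [0.5827, -0.1609, 0.1039]
orientation: [0.001, -0.072, 0.997, -0.001]
wrist_force: [2.6, -2.5, 3.4]
finger_gap: 0.0355
grip_force: 25.6
clock: 9.82
tcp_pos: [0.5825, -0.1605, 0.1038]
orientation: [0.001, -0.073, 0.997, -0.0]
wrist_force: [3.7, -2.0, 4.6]
finger_gap: 0.0354
grip_force: 25.8
```

```bash
python3 -m inch '[-0.1,-0.05,0,0,0,0,0,0,0,0,0,0,0,0,0,0,0,0,0,0]';  python3 -m inch '[0,0,0.1,0,0,0,0,0,0,0,0,0,0,0,0,0,0,0,0,0]'
```

```text
clock: 10.23
tcp_pos: [0.5829, -0.1607, 0.1035]
orientation: [0.0, -0.073, 0.997, -0.0]
wrist_force: [2.7, -2.8, 4.0]
finger_gap: 0.0354
grip_force: 25.8
clock: 10.65
tcp_pos: [0.583, -0.1607, 0.1025]
orientation: [0.0, -0.073, 0.997, -0.0]
wrist_force: [2.3, -1.4, 5.7]
finger_gap: 0.0354
grip_force: 25.8
```

```bash
python3 -m inch '[0,0,0,0,0,0,0,0,0,0,0,0,0,0,0,0,0,0,0,0]' 0.3; python3 -m inch '[0,0,-2,0,0,0,-2,0,0,0,-3,0,0,0,-3,0,0,0,-3,0]'; python3 -m inch '[0,0,-2,0,1.5,0,0,0,1.5,0,0,0,1.5,0,0,0,1.5,0,0,0]'; python3 -m inch '[0,0,0,0,0,0,0,0,0,0,0,0,0,0,0,0,0,0,0,0]'
python3 - <<'E'
from fr import *
I,im=snap('wrist','w5.png');s=get_state(); print(s['clock'],s['tcp_pos'])
for b in blobs(red(im),80): print(b,onz(I,b[1],.074).round(4),onz(I,b[1],.114).round(4))
E
```

```text
clock: 11.07
tcp_pos: [0.5821, -0.16, 0.1015]
orientation: [-0.001, -0.073, 0.997, 0.001]
wrist_force: [0.6, -0.0, 1.1]
finger_gap: 0.0559
grip_force: 0.0
clock: 11.48
tcp_pos: [0.5822, -0.1602, 0.2331]
orientation: [-0.001, -0.073, 0.997, 0.0]
wrist_force: [1.0, -0.5, -0.3]
finger_gap: 0.0556
grip_force: 0.0
clock: 11.9
tcp_pos: [0.5226, -0.169, 0.2521]
orientation: [-0.0, -0.073, 0.997, 0.0]
wrist_force: [0.0, 0.4, -0.3]
finger_gap: 0.0556
grip_force: 0.0
clock: 12.32
tcp_pos: [0.5241, -0.1691, 0.252]
orientation: [0.0, -0.073, 0.997, 0.0]
wrist_force: [0.1, -0.3, 1.1]
finger_gap: 0.0554
grip_force: 0.0
12.3667 [ 0.52395655 -0.16911404  0.25200568]
([244, 127, 14, 17, 177], [250.6, 135.4]) [ 0.4888 -0.1743  0.074 ] [ 0.4842 -0.1748  0.114 ]
([235, 217, 36, 37, 1046], [252.5, 235.3]) [ 0.5986 -0.1561  0.074 ] [ 0.5798 -0.159   0.114 ]
([202, 287, 13, 28, 215], [207.4, 299.1]) [ 0.6899 -0.1976  0.074 ] [ 0.6592 -0.1951  0.114 ]
([295, 298, 24, 41, 604], [307.6, 314.6]) [ 0.6944 -0.0735  0.074 ] [ 0.6632 -0.0871  0.114 ]
([487, 321, 25, 33, 529], [501.4, 333.5]) [0.6888 0.1773 0.074 ] [0.6583 0.1312 0.114 ]
([364, 360, 48, 24, 701], [385.9, 373.1]) [0.7712 0.0481 0.074 ] [0.73   0.0188 0.114 ]
```

View pics/w5.png

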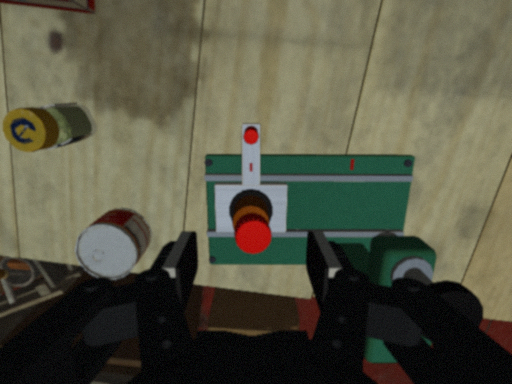

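The picture shows the cap sitting level on the jar at (252,235), the post at (251,135), the carriage line at (251,168) and the base line at (352,165). I work out the slide and the reach to the post.

Run:
```python
from fr import *
I=info('wrist'); im=cv2.cvtColor(cv2.imread('pics/w5.png'),cv2.COLOR_BGR2RGB); s=get_state()
p,yd=front(I,im,280,400,145,175); xd=np.array([yd[1],-yd[0]]); print('yaw',np.degrees(np.arctan2(xd[1],xd[0])))
for r,z in (((165-14,180),.03),):pass
m=red(im); lines=[b for b in blobs(m,5) if 155<b[1][1]<178 and 240<b[1][0]<365]; print(lines)
L=[onz(I,b[1],.03 if b[1][0]<300 else .012)[:2] for b in lines]
for l in L: print(l,l@yd)
c=[onz(I,u,.012)[:2] for u in((206,154),(414,155.5))]; print('corners y0',c[0]@yd+.185,c[1]@yd-.08)
post=np.array([.4889,-.1738]); print('post y',post@yd,'tool to post',tool(np.r_[post,.055]-s['tcp_pos']),'yd in tool',tool(np.r_[yd,0]))
```

```text
yaw 7.7370305
[([350, 159, 4, 11, 33], [351.7, 163.9])]
[ 0.51249177 -0.04250754] -0.11111561064705333
corners y0 -0.10875641667131658 -0.11400390181600964
post y -0.23803676018863917 tool to post [ 3.53412606  0.04000756 19.7010133 ] yd in tool [-1.06479919e+00  9.99943281e+01  2.66492325e-02]
```

```bash
python3 -m inch '[1.7,0,0,0,1.8,0,0,0,0,0,3.5,0,0,0,3.5,0,0,0,3.5,0]'; python3 -m inch '[0,0,3.5,0,0,0,3,0,0,0,2,0,0,0,0,0,0,0,0,0]';  python3 -m inch '[0,0,0,0,0,0,0,0,0,0,0,0,0,0,0,0,0,0,0,0]'; python3 -c "
from h import *
s=get_state();print(s['tcp_pos'],tool([0.4889,-.1738,.055]-np.array(s['tcp_pos'])))"
```

```text
clock: 12.78
tcp_pos: [0.4895, -0.1746, 0.1469]
orientation: [0.001, -0.073, 0.997, -0.001]
wrist_force: [0.3, -0.3, -0.4]
finger_gap: 0.0553
grip_force: 0.0
clock: 13.2
tcp_pos: [0.4882, -0.1737, 0.0614]
orientation: [-0.001, -0.073, 0.997, 0.001]
wrist_force: [-0.4, 0.1, 0.1]
finger_gap: 0.0556
grip_force: 0.0
clock: 13.62
tcp_pos: [0.4894, -0.1746, 0.0633]
orientation: [0.001, -0.073, 0.997, -0.0]
wrist_force: [-0.4, -0.3, 1.5]
finger_gap: 0.0554
grip_force: 0.0
[ 0.48944054 -0.17459816  0.06325641] [0.04319257 0.08764249 0.82548721]
```

```bash
python3 -m inch '[0,0,0.6,0,0,0,0,0,0,0,0,0,0,0,0,0,0,0,0,0]' -1 30; python3 -m inch '[0,0,0,0,0,0,0,0,0,0,0,0,0,0,0,0,0,0,0,0]'; python3 -m inch '[0,0.2,0,0,0,0.4,0,0,0,0.5,0,0,0,0.5,0,0,0,0.5,0,0]';python3 -m inch '[0,0.5,0,0,-0.03,0.5,0,0,0,0.5,0,0,0,0.5,0,0,-0.03,0.5,0,0]'
```

```text
clock: 14.03
tcp_pos: [0.4885, -0.1743, 0.056]
orientation: [-0.0, -0.072, 0.997, 0.0]
wrist_force: [-0.9, -1.0, -1.1]
finger_gap: 0.0151
grip_force: 29.2
clock: 14.45
tcp_pos: [0.4885, -0.1743, 0.0561]
orientation: [-0.0, -0.072, 0.997, 0.0]
wrist_force: [-1.4, -1.9, -2.7]
finger_gap: 0.0151
grip_force: 29.2
clock: 14.87
tcp_pos: [0.4854, -0.1529, 0.0561]
orientation: [-0.0, -0.073, 0.997, 0.0]
wrist_force: [-2.1, -4.3, -4.3]
finger_gap: 0.0149
grip_force: 29.3
clock: 15.28
tcp_pos: [0.4819, -0.128, 0.0561]
orientation: [-0.001, -0.073, 0.997, 0.0]
wrist_force: [-4.0, -5.0, -3.6]
finger_gap: 0.0148
grip_force: 29.4
```

```bash
python3 -m inch '[0.06,0.5,0,0,0,0.5,0,0,0,0.5,0,0,0,0.5,0,0,0,0.5,0,0]';python3 -m inch '[0,0.5,0,0,0,0.5,0,0,0,0.5,0,0,0,0.5,0,0,0,0.5,0,0]';python3 -m inch '[0,0.5,0,0,0,0.5,0,0,0,0.4,0,0,0,0.2,0,0,0,0,0,0]';python3 -m inch '[0,0.5,0,0,0,0.4,0,0,0,0.2,0,0,0,0.1,0,0,0,0,0,0]';python3 - <<'E'
from fr import *
I,im=snap('wrist','w6.png');s=get_state();d=np.array(s['tcp_pos'])-[.4885,-.1743,.056]; print(s['clock'],s['tcp_pos'],np.linalg.norm(d[:2]),np.degrees(np.arctan2(-d[0],d[1])))
for b in blobs(red(im),10): print(b,onz(I,b[1],.03).round(4),onz(I,b[1],.012).round(4))
E
```

```text
clock: 15.7
tcp_pos: [0.4783, -0.1034, 0.0561]
orientation: [-0.0, -0.073, 0.997, 0.0]
wrist_force: [-2.1, -2.9, -7.4]
finger_gap: 0.015
grip_force: 29.3
clock: 16.12
tcp_pos: [0.4748, -0.0787, 0.0561]
orientation: [-0.0, -0.073, 0.997, 0.0]
wrist_force: [0.7, -4.1, -10.2]
finger_gap: 0.0147
grip_force: 29.3
clock: 16.53
tcp_pos: [0.4725, -0.0624, 0.0562]
orientation: [0.0, -0.073, 0.997, 0.001]
wrist_force: [-1.3, 0.4, -10.3]
finger_gap: 0.0149
grip_force: 29.5
clock: 16.95
tcp_pos: [0.4708, -0.0511, 0.0562]
orientation: [0.0, -0.073, 0.997, 0.0]
wrist_force: [0.2, -1.6, -13.0]
finger_gap: 0.0152
grip_force: 29.4
17.0 [ 0.4708178  -0.05108516  0.05616025] 0.12447713164694252 8.166593307690755
([234, 258, 36, 43, 885], [251.6, 274.2]) [ 0.4991 -0.0459  0.03  ] [ 0.5104 -0.0442  0.012 ]
```

View pics/w6.png

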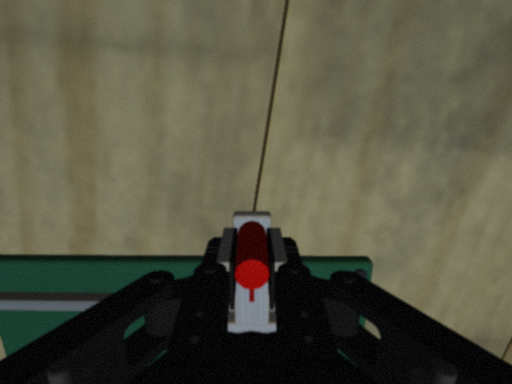

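The picture shows the post gripped at (252,274), with the base line hidden under the gripper. About 1.8 mm remains. I finish the slide, release, rise and check the lines.

```bash
python3 -m inch '[0,0.1,0,0,0,0.1,0,0,0,0,0,0,0,0,0,0,0,0,0,0]';python3 -m inch '[0,0,0,0,0,0,0,0,0,0,0,0,0,0,0,0,0,0,0,0]' 0.1;python3 -m inch '[0,0,-2,0,0,0,-3.5,0,0,0,-3.5,0,0,0,-3.5,0,0,0,-3.5,0]';python3 -m inch '[0,0,-3.5,0,0,0,-3.5,0,0,0,-2,0,0,0,0,0,0,0,0,0]' -1;python3 -m inch '[0,0,0,0,0,0,0,0,0,0,0,0,0,0,0,0,0,0,0,0]'
python3 - <<'E'
from fr import *
I,im=snap('wrist','w7.png');s=get_state(); print(s['clock'],s['tcp_pos'])
yd=np.array([-.1421,.9899]);xd=np.array([.9899,.1421])
for b in blobs(red(im),8): print(b,*[(onz(I,b[1],z).round(4),round(float(onz(I,b[1],z)[:2]@yd),4)) for z in (.012,.03,.074)])
c=im[90:190,180:330]; cv2.imwrite('pics/c7.png',cv2.cvtColor(cv2.resize(im[100:384,110:460],None,fx=2,fy=2,interpolation=2),cv2.COLOR_RGB2BGR))
E
```

```text
clock: 17.42
tcp_pos: [0.4706, -0.0495, 0.0562]
orientation: [0.0, -0.073, 0.997, 0.0]
wrist_force: [0.3, -2.1, -15.1]
finger_gap: 0.0146
grip_force: 29.4
clock: 17.83
tcp_pos: [0.4714, -0.0497, 0.0571]
orientation: [0.001, -0.073, 0.997, -0.0]
wrist_force: [-0.1, -0.2, -0.5]
finger_gap: 0.0467
grip_force: 0.0
clock: 18.25
tcp_pos: [0.4703, -0.0494, 0.2183]
orientation: [0.0, -0.073, 0.997, 0.0]
wrist_force: [0.7, -0.3, -1.1]
finger_gap: 0.047
grip_force: 0.0
clock: 18.67
tcp_pos: [0.4714, -0.0498, 0.3078]
orientation: [0.002, -0.073, 0.997, -0.001]
wrist_force: [-0.8, -0.2, -0.6]
finger_gap: -0.0002
grip_force: 0.0
clock: 19.08
tcp_pos: [0.4703, -0.0495, 0.3055]
orientation: [-0.001, -0.073, 0.997, 0.0]
wrist_force: [-0.3, 0.3, -0.2]
finger_gap: -0.0002
grip_force: 0.0
19.1333 [ 0.47032201 -0.04955159  0.30567037]
([246, 155, 12, 12, 117], [251.3, 160.4]) (array([ 0.4829, -0.0468,  0.012 ]), -0.115) (array([ 0.4794, -0.0473,  0.03  ]), -0.115) (array([ 0.4707, -0.0486,  0.074 ]), -0.115)
([253, 223, 21, 15, 131], [264.7, 229.5]) (array([ 0.5863, -0.0109,  0.012 ]), -0.0941) (array([ 0.5784, -0.013 ,  0.03  ]), -0.095) (array([ 0.559, -0.018,  0.074]), -0.0972)
([340, 315, 22, 21, 171], [350.0, 325.2]) (array([0.7412, 0.1614, 0.012 ]), 0.0545) (array([0.7268, 0.1521, 0.03  ]), 0.0473) (array([0.6913, 0.1292, 0.074 ]), 0.0297)
([432, 322, 21, 10, 87], [444.0, 325.5]) (array([0.7197, 0.3227, 0.012 ]), 0.2171) (array([0.7062, 0.3065, 0.03  ]), 0.2031) (array([0.673, 0.267, 0.074]), 0.1686)
([453, 325, 59, 40, 1205], [487.7, 340.1]) (array([0.7394, 0.4106, 0.012 ]), 0.3014) (array([0.725 , 0.3907, 0.03  ]), 0.2837) (array([0.6898, 0.342 , 0.074 ]), 0.2406)
```

View pics/c7.png

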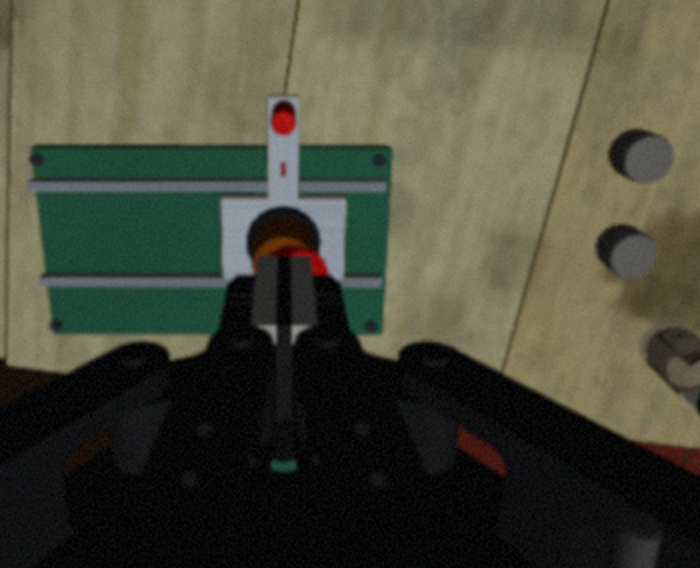

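The picture shows the carriage under the ram, with the post's y matching the ram axis. The cap is partly hidden by the shut fingers, with a red edge at crop (318,262). I open the fingers to check it is still seated. (That is the last viewed picture; from here I check numerically.)

```bash
python3 -m inch '[0,0,0,0,0,0,0,0,0,0,0,0,0,0,0,0,0,0,0,0]' 0.8
python3 - <<'E'
from fr import *
I,im=snap('wrist','w8.png');s=get_state(); print(s['clock'],s['tcp_pos'])
xd=np.array([.9899,.1421]);yd=np.array([-.1421,.9899]); n=np.array([.4707,-.0486])+.0955*xd; print('neck',n)
ram=.5555*xd-.1153*yd; print('ram',ram)
for name in('wrist','scene','side'):
    J,jm=(I,im) if name=='wrist' else snap(name,name+'8.png')
    b0,b1=proj(J,np.r_[n,.089]),proj(J,np.r_[n,.114])
    ed=[proj(J,np.r_[n+.018*(np.cos(t)*xd+np.sin(t)*yd),z]) for t in np.linspace(0,6.2,24) for z in(.089,.114)]; ed=np.array(ed)
    print(name,'pred',b0,b1,'bbox',ed.min(0),ed.max(0))
    for b in blobs(red(jm),8):
        if abs(b[1][0]-b1[0])<30 and abs(b[1][1]-b1[1])<30: print('  ',b)
E
```

```text
clock: 19.55
tcp_pos: [0.4706, -0.0496, 0.3063]
orientation: [0.0, -0.073, 0.997, 0.0]
wrist_force: [-0.4, 0.4, 0.2]
finger_gap: 0.0605
grip_force: 0.0
19.6 [ 0.47061408 -0.04962024  0.30632694]
neck [ 0.56523545 -0.03502945]
ram [ 0.56627358 -0.03519892]
wrist pred [251.34407376 236.26587121] [251.33363028 245.48752787] bbox [236.28413217 223.18510063] [266.48127997 258.96934445]
   ([241, 222, 33, 25, 534], [259.0, 234.3])
scene pred [242.74227478 202.39606364] [242.57792192 196.3343145 ] bbox [237.58846213 194.01587263] [247.65837321 204.80887647]
   ([272, 181, 2, 7, 11], [272.5, 183.8])
   ([239, 195, 10, 11, 85], [243.4, 200.2])
   ([265, 211, 4, 10, 30], [266.9, 215.2])
side pred [237.28424526 218.5758392 ] [237.11040012 210.20264297] bbox [230.40105388 207.41964782] [243.93298564 221.58678566]
   ([234, 209, 14, 15, 160], [240.3, 216.2])
```

Run:
```python
from fr import *
xd=np.array([.9899,.1421]); po=np.array([.4707,-.0486]); n=po+.095*xd
for name in('side','scene','wrist'):
    I=info(name); f={'wrist':'w8'}.get(name,name+'8'); im=cv2.cvtColor(cv2.imread(f'pics/{f}.png'),cv2.COLOR_BGR2RGB)
    print(name,'post pred',proj(I,np.r_[po,.074]),proj(I,np.r_[po,.03]),'neck',proj(I,np.r_[n,.03]),proj(I,np.r_[n,.075]),proj(I,np.r_[n,.114]))
    p=proj(I,np.r_[n,.085]).astype(int); h=cv2.cvtColor(im,cv2.COLOR_RGB2HSV).astype(int)
    for v in range(p[1]-20,p[1]+24):
        s=''
        for u in range(p[0]-22,p[0]+(38 if name!='wrist' else 30)):
            H,S,V=h[v,u]
            s+='R' if S>140 and (H<4 or H>172) and V>60 else 'a' if S>120 and H<22 and V>40 else 'g' if 60<H<95 and S>80 else 'k' if V<60 else 'W' if V>150 and S<70 else '.'
        print(v,s)
    print('u0',p[0]-22)
```

```text
side post pred [271.27953479 220.1084981 ] [271.0015117  234.05292622] neck [237.8642882  237.66443998] [237.56177733 223.17393438] [237.29432031 210.18563376]
199 gggggggggggggggggggggggggggggg.WWWWWWWWWWWW.................
200 gggggggggggggggggggggggggggggg.WWWWWWWWWWW..................
201 ggggggggggggggggggggggggggggg..WWWWWWWWWW...................
202 gggggggggggggggggggggggggggg..WWWWWWWWWWW...................
203 gggggggggggggg...............WWWWWWWWWWW....................
204 gggggg......................WWWWWWWWWWWW....................
205 ggg.....WWWWWWWWWW..........WWWWWWWWWWWWW...................
206 gg....WWWWWWWWWWWWW.........WWWWWWWWWWWWW...................
207 gg..WWWWWWWWWWWWWWWWWW.WWW..WWWWWWWWWWWW....................
208 gg..WWWWWWWWWWWWWWWWW........WWWWWWWWWWW....................
209 gg.WWWWWWWWWWWWWWWWW..aaaaaa...WWWWWWWW.....................
210 gg.WWWWWWWWWWWWWWWWW..aaRRRRaa..WWWWWWWWW...................
211 gg.WWWWWWWWWWWWWWWW..aRRRRRRRaa..WWWWWWWWW.W................
212 gg.WWWWWWWWWWWWWWWW.aaRRRRRRRRaa..WWWWWWWWWWWWW.W...........
213 gg.WWWWWWWWWWWWWWWW.aRRRRR
[... 6930 characters left out ...]
a.ggggggg
246 ggggggggggggggggggggggggggggggggggggggkkaRaa.ggggggg
247 ggggggggggggggggggggggggkkggggggggggggggkaa.gggggggg
248 gggggkggggggggggggggggggggggkggggggggggggkkggggggggg
249 gggggkgggggggggkgggggggggggggggggggggkgggggggggggggg
250 gggggggggggggggggggggggggggggggggggggggggggggggggggg
251 ggggggggggggggggkgggkggggkgggggggggggggggkgggggggggg
252 gggggkgggggggggggggggggkgggggggggggggggggggggggggggg
253 ggggkgggggggggkgggggggggggggggggkggkgggkgggggggggggg
254 ggggggkggggggggggkggggggggkggggggggggggggggggggggggg
255 gggggggggggggggggggggggggggggggggggggggggggggggggggg
256 gggggggggggggggggggggggggggggggggggggggggggggggggggg
257 gggggggggggggggggggggggggggggggggggggggggggggggggggg
u0 229
```

Run:
```python
from fr import *
I=info('wrist'); t=np.array(get_state()['tcp_pos']); I=(I[0],I[1],I[2]+np.array([.52396,-.16911,.25201])-t,I[3])
xd=np.array([.9899,.1421]);yd=np.array([-.1421,.9899]); po=np.array([.4888,-.1743]); n=po+.095*xd
print('post',proj(I,np.r_[po,.074]),'obs 250.6,135.4')
ed=np.array([proj(I,np.r_[n+.018*(np.cos(a)*xd+np.sin(a)*yd),z]) for a in np.linspace(0,6.2,40) for z in(.089,.114)]); print(ed.min(0),ed.max(0),'obs 235,217..271,254')
im=cv2.cvtColor(cv2.imread('pics/w5.png'),cv2.COLOR_BGR2RGB); m=red(im)
for v in range(214,256,2): print(v,''.join('R' if x else '.' for x in m[v,228:278]))
print(get_state()['clock'])
```

```text
post [250.53727199 135.44793285] obs 250.6,135.4
[231.92924331 211.6057743 ] [268.59405008 254.364209  ] obs 235,217..271,254
214 ...................R........R.....................
216 ..............R...................................
218 ...................RRR..RRR..RRR..................
220 ...............RRRRRRRRRRRRRRRRRRRRR.R............
222 .........R....RRRRRRRRRRRRRRRRRRRRRRRRRR..........
224 ..........RRRRRRRRRRRRRRRRRRRRRRRRRRRRRR..........
226 .........RRRRRRRRRRRRRRRRRRRRRRRRRRRRRRR..........
228 .......RRRRRRRRRRRRRRRRRRRRRRRRRRRRRRRRRRR........
230 .......RRRRRRRRRRRRRRRRRRRRRRRRRRRRRRRRRRR........
232 .......RRRRRRRRRRRRRRRRRRRRRRRRRRRRRRRRRRRR.......
234 .......RRRRRRRRRRRRRRRRRRRRRRRRRRRRRRRRRRRR.......
236 .......RRRRRRRRRRRRRRRRRRRRRRRRRRRRRRRRRRRR.......
238 .......RRRRRRRRRRRRRRRRRRRRRRRRRRRRRRRRRRRR.......
240 ........RRRRRRRRRRRRRRRRRRRRRRRRRRRRRRRRRRR.......
242 ........RRRRRRRRRRRRRRRRRRRRRRRRRRRRRRRRRR........
244 .........RRRRRRRRRRRRRRRRRRRRRRRRRRRRRRRR.........
246 ..........RRRRRRRRRRRRRRRRRRRRRRRRRRRRRR..........
248 ............RRRRRRRRRRRRRRRRRRRRRRRRRR............
250 ..............RRRRRRRRRRRRRRRRRRRRRR..............
252 ..................RRRRRRRRRRRRRRR.................
254 ..................................................
19.7
```

The numbers say the cap was level after placing but now stands shifted and tilted, so I slide the carriage back gently and reseat it.

```bash
python3 -m inch '[0,0.1,3.9,0,0,0,3.9,0,0,0,3.9,0,0,0,3.9,0,0,0,3.9,0]' 0.1; python3 -m inch '[0,0,3,0,0,0,2,0,0,0,0.4,0,0,0,0,0,0,0,0,0]'; python3 -m inch '[0,0,0,0,0,0,0,0,0,0,0,0,0,0,0,0,0,0,0,0]' -1 30; python3 -m inch '[0,0,0,0,0,0,0,0,0,0,0,0,0,0,0,0,0,0,0,0]'
```

```text
clock: 20.12
tcp_pos: [0.4704, -0.0486, 0.1099]
orientation: [0.001, -0.073, 0.997, -0.0]
wrist_force: [1.0, 0.2, -0.3]
finger_gap: 0.0472
grip_force: 0.0
clock: 20.53
tcp_pos: [0.4712, -0.0488, 0.0582]
orientation: [0.001, -0.073, 0.997, -0.0]
wrist_force: [0.4, -0.5, -0.1]
finger_gap: 0.0472
grip_force: 0.0
clock: 20.95
tcp_pos: [0.4718, -0.0491, 0.0589]
orientation: [0.002, -0.073, 0.997, -0.001]
wrist_force: [-1.0, -0.2, 6.1]
finger_gap: 0.0146
grip_force: 29.2
clock: 21.37
tcp_pos: [0.4718, -0.0491, 0.0589]
orientation: [0.002, -0.073, 0.997, -0.001]
wrist_force: [-0.9, 0.4, 6.7]
finger_gap: 0.0151
grip_force: 29.2
```

```bash
python3 -m inch '[0,-0.1,0,0,0,-0.2,0,0,0,-0.3,0,0,0,-0.4,0,0,0,-0.4,0,0]'; python3 -m inch '[0,-0.4,0,0,0,-0.4,0,0,0,-0.4,0,0,0,-0.4,0,0,0,-0.4,0,0]'; python3 -m inch '[0,-0.4,0,0,0,-0.4,0,0,0,-0.4,0,0,0,-0.4,0,0,0,-0.4,0,0]'; python3 -m inch '[0,-0.4,0,0,0,-0.4,0,0,0,-0.4,0,0,0,-0.4,0,0,0,-0.4,0,0]'; python3 -m inch '[0,-0.4,0,0,0,-0.4,0,0,0,-0.4,0,0,0,-0.4,0,0,0,-0.4,0,0]'; python3 -m inch '[0,-0.4,0,0,0,-0.4,0,0,0,-0.4,0,0,0,-0.3,0,0,0,-0.1,0,0]'; python3 -m inch '[0,0,0,0,0,0,0,0,0,0,0,0,0,0,0,0,0,0,0,0]' 0.1;python3 -m inch '[0,0,-2,0,0,0,-3.5,0,0,0,-3.5,0,0,0,-3.5,0,0,0,-3.5,0]' 0.8;python3 -m inch '[-1.8,0,-3.5,0,-1.8,0,0,0,0,0,0,0,0,0,0,0,0,0,0,0]'
cat > look.py <<'E'
from fr import *
import sys
I,im=snap('wrist',sys.argv[1]+'.png');s=get_state(); print(s['clock'],s['tcp_pos'])
xd=np.array([.9899,.1421]);yd=np.array([-.1421,.9899])
B=blobs(red(im),60); print(B[:6])
po=min((onz(I,b[1],.074)[:2] for b in B),key=lambda p:abs((p@xd)-.461)+abs(p@yd-s['tcp_pos'][1]*.99)*.3+0); n=po+.0952*xd; print('post',po,'y',po@yd,'neck',n)
for z in(.089,.114):
    ed=np.array([proj(I,np.r_[n+.018*(np.cos(a)*xd+np.sin(a)*yd),z]) for a in np.linspace(0,6.28,40)]); print(z,'pred',ed.min(0).round(),ed.max(0).round())
c=proj(I,np.r_[n,.1]).astype(int); h=cv2.cvtColor(im,cv2.COLOR_RGB2HSV).astype(int)
for v in range(c[1]-34,min(c[1]+30,384),2):
    print(v,''.join('R' if S>140 and (H<4 or H>172) and V>60 else 'a' if S>120 and H<22 and V>40 else 'g' if 60<H<95 and S>80 else 'k' if V<60 else 'W' if V>150 and S<70 else '.' for H,S,V in h[v,c[0]-30:c[0]+30]))
print('u0',c[0]-30)
for name in('side','scene'):
    J,jm=snap(name,sys.argv[1]+name+'.png')
    ed=np.array([proj(J,np.r_[n+.018*(np.cos(a)*xd+np.sin(a)*yd),z]) for a in np.linspace(0,6.28,40) for z in(.089,.114)]); print(name,'pred',ed.min(0).round(1),ed.max(0).round(1),'axis',proj(J,np.r_[n,.1]).round(1))
    print([b for b in blobs(red(jm),8) if np.linalg.norm(np.array(b[1])-ed.mean(0))<20])
E
python3 look.py w9
```

```text
clock: 21.78
tcp_pos: [0.4737, -0.0621, 0.0589]
orientation: [0.002, -0.073, 0.997, 0.0]
wrist_force: [-0.9, 2.8, 8.0]
finger_gap: 0.015
grip_force: 29.4
clock: 22.2
tcp_pos: [0.4765, -0.082, 0.0589]
orientation: [0.002, -0.073, 0.997, 0.0]
wrist_force: [-0.4, 3.4, 7.6]
finger_gap: 0.015
grip_force: 29.3
clock: 22.62
tcp_pos: [0.4794, -0.1018, 0.0589]
orientation: [0.002, -0.073, 0.997, 0.0]
wrist_force: [-0.9, 3.8, 8.2]
finger_gap: 0.0149
grip_force: 29.3
clock: 23.03
tcp_pos: [0.4822, -0.1216, 0.0589]
orientation: [0.001, -0.073, 0.997, 0.0]
wrist_force: [-0.9, 3.1, 7.4]
finger_gap: 0.015
grip_force: 29.3
clock: 23.45
tcp_pos: [0.4851, -0.1414, 0.0589]
orientation: [0.001, -0.073, 0.997, 0.0]
wrist_force: [-0.9, 3.1, 8.1]
finger_gap: 0.0151
grip_force: 29.3
clock: 23.87
tcp_pos: [0.4874, -0.1576, 0.0589]
orientation: [0.001, -0.073, 0.997, -0.0]
wrist_force: [-0.8, 3.4, 8.4]
finger_gap: 0.015
grip_force: 29.3
clock: 24.28
tcp_pos: [0.4862, -0.1574, 0.0572]
orientation: [-0.0, -0.073, 0.997, 0.0]
wrist_force: [-0.0, -0.0, -0.0]
finger_gap: 0.0466
grip_force: 0.0
clock: 24.7
tcp_pos:
[... 2335 characters left out ...]
ggggggggkaaRRRRRRRRRRRRRaa..ggggggggg
249 ggggggggggggggggggggggggggggggggggg..aa.aaa...gggggggggggggg
251 gggggggggggggggggggggggggggggggggggggggggggggggggggggggggggg
253 gggggggggggggggggggggggggggggggggggggggggggggggggggggggggggg
255 gggggggggggggggggggggggggggggggggggggggggggggggggggggggggggg
257 gggggggggggggggggggggggggggggggggggggggggggggggggggggggggggg
259 gggggggggggggggggggggggggggggggggggggggggggggggggggggggggggg
261 gggggggggggggggggggggggggggggggggggggggggggggggggggggggggggg
u0 220
side pred [224.8 192.6] [237.1 205.1] axis [231.  199.3]
[]
scene pred [251.2 182.2] [260.6 192.2] axis [255.9 187.5]
[([272, 181, 2, 7, 11], [272.5, 183.8]), ([252, 182, 10, 11, 77], [256.8, 187.6])]
```

The cap leans toward (+y,-x) of the press. I turn the jaws along that direction, square it up with a gentle squeeze at the neck, lift it and set it again.

```bash
python3 -m inch '[-3,0,0,0,-3,0,0,0,0,0,0,-0.11,0,0,0,-0.11,0,0,0,-0.11]' 0.6; python3 -m inch '[0,0,3,-0.11,0,0,3,-0.11,0,0,2,-0.11,0,0,1,-0.12,0,0,0,0]'; python3 -m inch '[0,0,0,0,0,0,0,0,0,0,0,0,0,0,0,0,0,0,0,0]';python3 -c "
from h import *
s=get_state();print(s['finger_gap'],s['tcp_pos'],tool([0.5803,-.1431,.103]-np.array(s['tcp_pos'])),tool([.9899,.1421,0]))"
```

```text
clock: 25.68
tcp_pos: [0.581, -0.1434, 0.2511]
orientation: [-0.001, -0.238, 0.971, 0.001]
wrist_force: [-0.8, -0.1, -0.2]
finger_gap: 0.0683
grip_force: 0.0
clock: 26.1
tcp_pos: [0.5786, -0.1428, 0.1585]
orientation: [-0.002, -0.447, 0.894, 0.003]
wrist_force: [-0.7, -0.9, -0.3]
finger_gap: 0.0684
grip_force: 0.0
clock: 26.52
tcp_pos: [0.5819, -0.1438, 0.1633]
orientation: [0.001, -0.446, 0.895, -0.001]
wrist_force: [-0.8, 0.1, 0.1]
finger_gap: 0.0686
grip_force: 0.0
0.06864186275763591 [ 0.58185896 -0.14378547  0.16327278] [0.04259978 0.17568499 6.02697248] [-70.97072865 -70.45619475   0.15651404]
```

```bash
python3 -m inch '[0,0.15,2,0,0,0,2,0,0,0,1.3,0,0,0,0.4,0,0,0,0,0]'; python3 -m inch '[0,0,0,0,0,0,0,0,0,0,0,0,0,0,0,0,0,0,0,0]'; python3 -m inch '[0,0,0,0,0,0,0,0,0,0,0,0,0,0,0,0,0,0,0,0]' -0.4 20;  python3 -m inch '[0,0,0,0,0,0,0,0,0,0,0,0,0,0,0,0,0,0,0,0]'; python3 -c "
from h import *
s=get_state();print(s['finger_gap'],s['tcp_pos'],s['ft_torque'],tool([0.5803,-.1431,.103]-np.array(s['tcp_pos'])))"
```

```text
clock: 26.93
tcp_pos: [0.5795, -0.1424, 0.1044]
orientation: [-0.001, -0.446, 0.895, 0.001]
wrist_force: [-0.3, -0.2, 0.8]
finger_gap: 0.0685
grip_force: 0.0
clock: 27.35
tcp_pos: [0.5806, -0.1428, 0.106]
orientation: [0.0, -0.446, 0.895, -0.0]
wrist_force: [-0.6, -0.2, -0.3]
finger_gap: 0.0685
grip_force: 0.0
clock: 27.77
tcp_pos: [0.5786, -0.1419, 0.1051]
orientation: [-0.001, -0.446, 0.895, 0.001]
wrist_force: [-4.9, 2.0, 3.6]
finger_gap: 0.0404
grip_force: 18.6
clock: 28.18
tcp_pos: [0.5786, -0.1419, 0.1051]
orientation: [-0.001, -0.446, 0.895, 0.001]
wrist_force: [-5.3, 2.5, 4.7]
finger_gap: 0.04
grip_force: 18.6
0.040007043831348066 [ 0.57860462 -0.14192133  0.10511147] [ 0.37511248  1.06400532 -0.06316078] [-0.00798921 -0.20698001  0.21050857]
```

```bash
python3 -m inch '[0,0,-0.8,0,0,0,-0.8,0,0,0,-0.8,0,0,0,0,0,0,0,0,0]' -0.4 25; python3 -m inch '[0,0,0,0,0,0,0,0,0,0,0,0,0,0,0,0,0,0,0,0]' -0.4 60; python3 look.py w10
```

```text
clock: 28.6
tcp_pos: [0.5814, -0.1432, 0.1307]
orientation: [0.001, -0.446, 0.895, -0.001]
wrist_force: [-0.3, -0.4, -1.2]
finger_gap: 0.0382
grip_force: 23.7
clock: 29.02
tcp_pos: [0.58, -0.1426, 0.129]
orientation: [-0.0, -0.446, 0.895, 0.0]
wrist_force: [-0.2, 0.1, -0.3]
finger_gap: 0.0357
grip_force: 56.3
29.0667 [ 0.58000802 -0.14263391  0.12902907]
[([328, 85, 38, 26, 587], [351.3, 97.9]), ([214, 202, 75, 82, 4696], [250.7, 242.6]), ([55, 210, 33, 31, 395], [70.6, 224.2]), ([373, 222, 13, 12, 65], [378.9, 227.4]), ([0, 243, 48, 38, 677], [21.7, 261.7]), ([119, 334, 36, 48, 660], [138.8, 360.5])]
post [ 0.48958513 -0.1643385 ] y -0.23224873085002212 neck [ 0.58382361 -0.15081058]
0.089 pred [209. 185.] [268. 240.]
0.114 pred [202. 199.] [270. 261.]
186 WW..kkkkkaaaaaaaaaaaaaaaaaaaaaaaaaaaaaaaaaaaaaaaaaaaaaaaaaaa
188 WW.kkkkkaaaaaaaaaaaaaaaaaaaaaaaaaaaaaaaaaaaaaaaaaaaaaaaaaaaa
190 WW.kkkkaaaaaaaaaaaaaaaaaaaaaaa.........aaaaaaaaaaaaaaaaaaaaa
192 WW..kkaaaaaaaaaaaaaaaaaaaaaa.............aaaaaaaaaaaaaaaaaaa
194 WWW.kaaaaaaaaaaaaaaaaaaaaaa.....WWWWWW.....aaaaaaaaaaaaaaaaa
196 WWW..aa
[... 1250 characters left out ...]
RRRRRRRRRRRRRRRRRRRRRRRRRRRRRRRRRRRRRR
236 kkkkkkkkkRRRRRRRRRRRRRaRaRRRRRRRRRRRRRRRRRRRRRRRRRRRRRRRRRRR
238 kkkkkkkkkRRRRRRRRRRRRRRRRRRRRRRRRRRRRRRRRRRRRRRRRRRRRRRRRRRR
240 kkkkkgkkkRRRRRRRRRRRRRRRRRRRRRRRRRRRRRRRRRRRRRRRRRRRRRRRRRRR
242 kkkkkkkkkRRRRRRRRRRRRRRRRRRRRRRRRRRRRRRRRRRRRRRRRRRRRRRRRRRR
244 kkkgkkkkkRRRRRRRRRRRRRRRRRRRRRRRRRRRRRRRRRRRRRRRRRRRRRRRRRRR
246 kkgkkkkkkRRRRRRRRRRRRRRRRRRRRRRRRRRRRRRRRRRRRRRRRRRRRRRRRRRR
248 kkkkgkkkkaRRRRRRRRRRRRRRRRRRRRRRRRRRRRRRRRRRRRRRRRRRRRRRRRRR
u0 207
side pred [223.7 191.7] [236.  204.1] axis [229.9 198.3]
[]
scene pred [251.7 181.3] [261.  191.2] axis [256.3 186.6]
[([252, 177, 4, 10, 34], [253.6, 181.5]), ([272, 182, 2, 6, 10], [272.4, 184.1])]
```

```bash
python3 -m inch '[0,0,-3,0.11,0,0,-3,0.11,0,0,-3,0.11,0,0,-2,0.11,0,0,0,0.11]' - 25; python3 -m inch '[0,0,0,0.11,0,0,0,0.12,3,0,0,0,3,0,0,0,2,0,0,0]';  python3 -m inch '[0,0,0,0,0,0,0,0,0,0,0,0,0,0,0,0,0,0,0,0]'
python3 - <<'E'
from fr import *
I,im=snap('wrist','w11.png');s=get_state(); print(s['clock'],s['tcp_pos'],s['orientation'])
xd=np.array([.9899,.1421])
for b in blobs(red(im),60)[:5]: print(b,onz(I,b[1],.074))
n=np.array([.5803,-.1433]); c=proj(I,np.r_[n,.09]).astype(int); print(c,proj(I,np.r_[n,.095]),proj(I,np.r_[n,.075]))
h=cv2.cvtColor(im,cv2.COLOR_RGB2HSV).astype(int)
for v in range(c[1]-26,c[1]+22):
    print(v,''.join('R' if S>140 and (H<4 or H>172) and V>60 else 'a' if S>110 and H<24 and V>40 else 'g' if 60<H<95 and S>80 else 'k' if V<60 else 'W' if V>130 and S<70 else '.' for H,S,V in h[v,c[0]-30:c[0]+30]))
print('u0',c[0]-30)
E
```

```text
clock: 29.58
tcp_pos: [0.5824, -0.1435, 0.2449]
orientation: [0.004, -0.184, 0.983, -0.002]
wrist_force: [1.6, -0.3, 0.1]
finger_gap: 0.0363
grip_force: 56.3
clock: 30.0
tcp_pos: [0.499, -0.154, 0.2389]
orientation: [-0.001, -0.073, 0.997, 0.0]
wrist_force: [-0.8, -0.3, 0.4]
finger_gap: 0.036
grip_force: 56.3
clock: 30.42
tcp_pos: [0.5018, -0.1542, 0.2392]
orientation: [0.0, -0.073, 0.997, 0.0]
wrist_force: [0.7, -0.2, 0.2]
finger_gap: 0.0359
grip_force: 56.3
30.4667 [ 0.5016851  -0.15419215  0.23907272] [ 3.11138663e-05 -7.28041647e-02  9.97346252e-01  7.61931029e-05]
([30, 2, 18, 15, 80], [38.6, 9.0]) [ 0.38246526 -0.36034517  0.074     ]
([236, 150, 15, 15, 185], [243.5, 156.8]) [ 0.48706741 -0.16350843  0.074     ]
([215, 202, 74, 82, 4555], [250.7, 243.6]) [ 0.58041326 -0.14263045  0.074     ]
([294, 316, 7, 14, 64], [296.6, 322.2]) [ 0.67468898 -0.07376987  0.074     ]
([483, 337, 29, 24, 355], [500.5, 346.0]) [0.67505999 0.18371    0.074     ]
[250 250] [250.01298226 252.92335971] [250.10079965 243.85138796]
224 RRRRRRRRRRRRRRRRRRRRRRRRRRRRRRRRRRRRRRRRRRRRRRRRRRRRRRRRRRRR
225 
[... 2357 characters left out ...]
RRRRRRRRRRRRRRRRRRRRRRRRRRRRRRRRRRRRRRRRRRR
262 .RaRRRaRRRRRRRRRRRRRRRRRRRRRRRRRRRRRRRRRRRRRRRRRRRRRRRRRRRRR
263 .aRRRRRRRRRRRRRRRRRRRRRRRRRRRRRRRRRRRRRRRRRRRRRRRRRRRRRRRRRR
264 gkaRRRRRRRRRRRRRRRRRRRRRRRRRRRRRRRRRRRRRRRRRRRRRRRRRRRRRRRRR
265 g.aRRRRRRRRRRRRRRRRRRRRRRRRRRRRRRRRRRRRRRRRRRRRRRRRRRRRRRRRR
266 ggkRRRRRRRRRRRRRRRRRRRRRRRRRRRRRRRRRRRRRRRRRRRRRRRRRRRRRRRRR
267 gg.aRRRRRRRRRRRRRRRRRRRRRRRRRRRRRRRRRRRRRRRRRRRRRRRRRRRRRRRR
268 ggg.RRRRRRRRRRRRRRRRRRRRRRRRRRRRRRRRRRRRRRRRRRRRRRRRRRRRRRRR
269 ggggkRRRRRRRRRRRRRRRRRRRRRRRRRRRRRRRRRRRRRRRRRRRRRRRRRRRRRRa
270 gggg.aRRRRRRRRRRRRRRRRRRRRRRRRRRRRRRRRRRRRRRRRRRRRRRRRRRRRaa
271 ggggg.RRRRRRRRRRRRRRRRRRRRRRRRRRRRRRRRRRRRRRRRRRRRRRRRRRRaa.
u0 220
```

```bash
python3 -m inch '[3.2,1.7,1.5,0,3.2,1.7,1.5,0,3.2,1.7,1.5,0,0,0,4,0,0,0,4,0]' -0.4 25; python3 -m inch '[0,0,4,0,0,0,3,0,0,0,1,0,0,0,0,0,0,0,0,0]'; python3 -m inch '[0,0,0.2,0,0,0,0.2,0,0,0,0.2,0,0,0,0,0,0,0,0,0]'
```

```text
clock: 30.88
tcp_pos: [0.3989, -0.1176, 0.1149]
orientation: [0.002, -0.073, 0.997, -0.001]
wrist_force: [1.8, -0.4, -1.2]
finger_gap: 0.0359
grip_force: 56.3
clock: 31.3
tcp_pos: [0.3986, -0.1175, 0.0339]
orientation: [-0.001, -0.073, 0.997, 0.0]
wrist_force: [0.7, 0.2, 0.3]
finger_gap: 0.0362
grip_force: 56.3
clock: 31.72
tcp_pos: [0.3996, -0.1182, 0.0291]
orientation: [0.001, -0.073, 0.997, -0.001]
wrist_force: [0.7, -0.8, 3.6]
finger_gap: 0.0361
grip_force: 56.8
```

```bash
python3 -m inch '[0,0,0.15,0,0,0,0.15,0,0,0,0,0,0,0,0,0,0,0,0,0]' -0.4 20; python3 -m inch '[0,0,0,0,0,0,0,0,0,0,0,0,0,0,0,0,0,0,0,0]' 0.3;python3 -m inch '[0,0,-3,0,0,0,-3,0,0,0,-3,0,0,0,-1,0,0,0,0,0]';python3 -m inch '[0,0,0,0,0,0,0,0,0,0,0,0,0,0,0,0,0,0,0,0]'
python3 - <<'E'
from fr import *
I,im=snap('wrist','w12.png');s=get_state(); print(s['clock'],s['tcp_pos'])
for b in blobs(red(im),60): print(b,onz(I,b[1],.018),tool(onz(I,b[1],.018)-s['tcp_pos']),onz(I,b[1],.074)) if b[1][1]<250 else 0
J,jm=snap('scene','s12.png')
h=cv2.cvtColor(jm,cv2.COLOR_RGB2HSV).astype(int)
m=((h[...,1]<70)&(h[...,2]>140)).astype(np.uint8);m[:178]=0;m[194:]=0;m[:,:248]=0;m[:,270:]=0; print(m[178:194,248:270])
E
```

```text
clock: 32.13
tcp_pos: [0.4001, -0.1184, 0.028]
orientation: [0.002, -0.073, 0.997, -0.001]
wrist_force: [-4.9, 2.4, 27.2]
finger_gap: 0.0361
grip_force: 60.7
clock: 32.55
tcp_pos: [0.3983, -0.1175, 0.025]
orientation: [-0.0, -0.073, 0.997, 0.0]
wrist_force: [0.9, -0.1, -0.0]
finger_gap: 0.0553
grip_force: 0.0
clock: 32.97
tcp_pos: [0.4006, -0.1186, 0.1278]
orientation: [0.002, -0.073, 0.997, -0.001]
wrist_force: [0.9, -0.0, 0.8]
finger_gap: 0.0555
grip_force: 0.0
clock: 33.38
tcp_pos: [0.3979, -0.1173, 0.1243]
orientation: [-0.001, -0.072, 0.997, 0.001]
wrist_force: [0.5, 0.3, -0.1]
finger_gap: 0.0554
grip_force: 0.0
33.4333 [ 0.39813926 -0.11743143  0.12451301]
([219, 166, 45, 45, 1520], [241.0, 188.3]) [ 0.39802744 -0.1249555   0.018     ] [ 0.10641397 -0.75363274 10.65068858] [ 0.38131227 -0.12541817  0.074     ]
[[0 0 0 0 0 0 0 0 0 0 0 1 1 1 1 1 1 1 1 1 1 1]
 [0 0 0 0 0 0 0 0 0 0 0 0 1 1 1 1 1 1 1 1 1 1]
 [0 0 0 0 0 0 0 0 0 0 0 0 0 0 0 1 1 1 1 1 1 0]
 [0 0 0 0 0 0 0 0 0 0 0 0 0 0 0 0 0 0 0 0 0 0]
 [0 0 0 0 0 0 0 0 0 0 0 0 0 0 0 0 0 0 0 0 0 0]
 [0 0 0 0 0 0 0 0 0 0 0 0 0 0 0 0 0 0 0 0 0 0]
 [0 0 0 0 0 0 0 1 1 0 0 0 0 1 1 1 0 0 0 0 0 0]
 [0 0 0 0 0 0 1 1 1 0 0 0 0 1 1 1 1 0 0 0 0 0]
 [0 0 0 0 1 1 1 1 1 1 0 0 0 0 1 1 1 0 0 0 0 0]
 [0 0 0 1 1 1 1 1 1 1 1 0 0 0 0 0 0 0 0 0 0 0]
 [0 0 1 1 1 1 1 1 1 1 1 1 0 0 0 0 0 0 0 0 0 0]
 [0 1 1 1 1 1 1 1 1 1 1 1 1 0 0 0 0 0 0 0 0 0]
 [1 1 1 1 1 1 1 1 1 1 1 1 1 0 0 0 0 0 0 0 0 0]
 [1 1 1 1 0 0 0 1 1 1 1 1 0 0 0 1 1 1 1 1 1 1]
 [1 1 1 0 0 0 0 0 1 1 1 0 0 0 0 0 1 1 1 1 1 1]
 [1 1 1 0 0 0 0 0 0 0 0 0 0 0 0 0 1 1 1 1 1 1]]
```

```bash
python3 -m inch '[-2.9,-1.1,-1.9,0,-2.9,-1.1,-1.9,0,-2.9,-1.1,-1.9,0,-2.9,-1.1,-1.9,0,0,0,0,0]'; python3 -m inch '[0,0,0,0,0,0,0,0,0,0,0,0,0,0,0,0,0,0,0,0]'
python3 - <<'E'
from fr import *
I,im=snap('wrist','w13.png');s=get_state(); print(s['clock'],s['tcp_pos'])
xd=np.array([.9899,.1421]);yd=np.array([-.1421,.9899])
B=[b for b in blobs(red(im),60) if b[1][1]<200]; print(B)
po=min((onz(I,b[1],.074)[:2] for b in B),key=lambda p:np.linalg.norm(p-[.4871,-.1635])); n=po+.095*xd; print('post',po,'neck',n)
c=proj(I,np.r_[n,.09]).astype(int); print('neck top',proj(I,np.r_[n,.095]),'shoulder',proj(I,np.r_[n,.075]))
h=cv2.cvtColor(im,cv2.COLOR_RGB2HSV).astype(int)
for v in range(c[1]-34,c[1]+24):
    print(v,''.join('R' if S>140 and (H<4 or H>172) and V>60 else 'a' if S>110 and H<24 and V>40 else 'g' if 60<H<95 and S>80 else 'k' if V<60 else 'W' if V>140 and S<80 else '.' for H,S,V in h[v,c[0]-30:c[0]+30]))
print('u0',c[0]-30)
E
```

```text
clock: 33.9
tcp_pos: [0.527, -0.147, 0.2048]
orientation: [0.005, -0.073, 0.997, -0.002]
wrist_force: [0.4, -1.3, 1.1]
finger_gap: 0.0555
grip_force: 0.0
clock: 34.32
tcp_pos: [0.5185, -0.144, 0.2007]
orientation: [-0.001, -0.072, 0.997, 0.0]
wrist_force: [0.6, -0.3, 0.7]
finger_gap: 0.0555
grip_force: 0.0
34.3667 [ 0.51880814 -0.14412435  0.20094458]
[([270, 28, 38, 43, 1263], [288.6, 49.1]), ([225, 137, 17, 18, 245], [233.1, 145.1])]
post [ 0.48750025 -0.16342668] neck [ 0.58154075 -0.14992718]
neck top [233.33956475 256.525197  ] shoulder [234.54238239 245.90377068]
219 WWWWWWWWWW..kkkkkkkkkkkkkkkkkkkkkkkkkkkkkkkkkkkkkkkkkkkk..WW
220 WWWWWWWWWW..kkkkkkkkkkkkkkkkkkkkkkkkkkkkkkkkkkkkkkkkkkkk..WW
221 WWWWWWWWWW.kkkkkkkkkkkkkkkkkkkkkkkkkkkkkkkkkkkkkkkkkkkkkk..W
222 WWWWWWWWW..kkkkkkkkkkkkkkkkkkkkkkkkkkkkkkkkkkkkkkkkkkkkkk..W
223 WWWWWWWWW.kkkkkkkkkkkkkkkkkkkkkkkkkkkkkkkkkkkkkkkkkkkkkkkk.W
224 WWWWWWWWW.kkkkkkkkkkkkkkkkkkkkkkkkkkkkkkkkkkkkkkkkkkkkkkgk.W
225 WWWWWWWW..kgkkkkkkkkkkkkkkkkkkkakkkkkkkkkkkkkkkkkkkkkkkkkk.W
226 WWWWWWWW..kkkkkkkkkkkkkkkaaaaaaaaaaakakkkkkkkkkkkkkkkkkkkk..
227 
[... 2552 characters left out ...]
gggggggggggggg..ggggggggggggggggggggggggggg
267 gggggggggggggggggggggggggggggggggggggggggggggggggggggggggggg
268 gggggggggggggggggggggggggggggggggggggggggggggggggggggggggggg
269 gggggggggggggggggggggggggggggggggggggggggggggggggggggggggggg
270 gggggggggggggggggggggggggggggggggggggggggggggggggggggggggggg
271 gggggggggggggggggggggggggggggggggggggggggggggggggggggggggggg
272 gggggggggggggggggggggggggggggggggggggggggggggggggggggggggggg
273 gggggggggggggggggggggggggggggggggggggggggggggggggggggggggggg
274 gggggggggggggggggggggggggggggggggggggggggggggggggggggggggggg
275 gggggggggggggggggggggggggggggggggggggggggggggggggggggggggggg
276 gggggggggggggggggggggggggggggggggggggggggggggggggggggggggggg
u0 203
```

Run:
```python
from fr import *
from scipy.optimize import fsolve
I=info('wrist'); s=get_state(); t=np.array(s['tcp_pos']); M=R.from_quat(np.roll(s['orientation'],-1)).as_matrix()
def cam(tcp): return (I[0],I[1],I[2]+np.array(tcp)-t,I[3])
def bb(C,n,z0):
    e=np.array([proj(C,np.r_[n+.018*np.array([np.cos(a),np.sin(a)]),z]) for a in np.linspace(0,6.28,60) for z in(z0,z0+.025)]); return (e.min(0)+e.max(0))/2,e.max(0)-e.min(0)
C=cam([.39814,-.11743,.12451]); o=np.array([219+45/2-.5,166+45/2-.5])
n=fsolve(lambda p:bb(C,p,0)[0]-o,[.398,-.125]); print('cap on table',n,bb(C,n,0))
print('tool from now',tool(np.r_[n,.016]-t), 'neck from cap pose: world',np.array([.5820,-.1499])-n)
```

```text
cap on table [ 0.39912788 -0.12478551] (array([241., 188.]), array([44.9104122 , 49.46233063]))
tool from now [11.54804308  3.63258083 18.50582506] neck from cap pose: world [ 0.18287212 -0.02511449]
```

```bash
python3 -m inch '[2.9,0.9,1,0,2.9,0.9,1,0,2.9,0.9,2,0,3,0.9,2,0,0,0,3,0]'; python3 -m inch '[0,0,3,0,0,0,3,0,0,0,2,0,0,0,0,0,0,0,0,0]'; python3 -m inch '[0,0,0,0,0,0,0,0,0,0,0,0,0,0,0,0,0,0,0,0]'
python3 - <<'E'
from h import *
t=np.array(get_state()['tcp_pos']); print(t,tool(np.array([.3974,-.125,.016])-t))
E
```

```text
clock: 34.78
tcp_pos: [0.3937, -0.1239, 0.1114]
orientation: [-0.001, -0.072, 0.997, 0.0]
wrist_force: [0.6, 0.8, -0.2]
finger_gap: 0.0555
grip_force: 0.0
clock: 35.2
tcp_pos: [0.3975, -0.1251, 0.0308]
orientation: [-0.001, -0.072, 0.997, 0.001]
wrist_force: [-0.7, 0.4, 0.6]
finger_gap: 0.0558
grip_force: 0.0
clock: 35.62
tcp_pos: [0.3994, -0.126, 0.032]
orientation: [0.001, -0.073, 0.997, -0.0]
wrist_force: [0.2, 0.3, -0.2]
finger_gap: 0.0555
grip_force: 0.0
[ 0.39939562 -0.12601839  0.03201153] [0.18482797 0.13110621 1.60079265]
```

```bash
python3 -m inch '[0.15,0.1,0.7,0,0,0,0.7,0,0,0,0,0,0,0,0,0,0,0,0,0]';python3 -m inch '[0,0,0,0,0,0,0,0,0,0,0,0,0,0,0,0,0,0,0,0]' -0.4 25; python3 -m inch '[0,0,0,0,0,0,0,0,0,0,-1,0,0,0,-3,0,0,0,-3,0]';python3 -m inch '[0,0,-3,0,0,0,-3,0,0,0,0,0,0,0,0,0,0,0,0,0]'
python3 - <<'E'
from fr import *
from scipy.optimize import fsolve
I,im=snap('wrist','w14.png'); s=get_state(); t=np.array(s['tcp_pos']); print(s['clock'],t,s['finger_gap'])
print([b for b in blobs(red(im),500)])
M=R.from_quat(np.roll(s['orientation'],-1)).as_matrix()
for dx in(-.004,-.002,0,.002,.004):
    for zu in (.0137,.0165,.02):
        n=t+M@np.array([dx,0,0]); e=np.array([[proj(I,np.r_[n[:2]+.018*np.array([np.cos(a),np.sin(a)]),t[2]-zu+z]) for a in np.linspace(0,6.28,60)] for z in(0,.025)])
        print(dx,zu,'bottom',e[0].min(0).round(),e[0].max(0).round(),'top',e[1].min(0).round(),e[1].max(0).round())
E
```

```text
clock: 36.03
tcp_pos: [0.3969, -0.1248, 0.017]
orientation: [-0.0, -0.073, 0.997, 0.0]
wrist_force: [0.2, 0.7, 0.2]
finger_gap: 0.0556
grip_force: 0.0
clock: 36.45
tcp_pos: [0.3974, -0.125, 0.0175]
orientation: [0.0, -0.073, 0.997, -0.0]
wrist_force: [-1.1, 0.4, 2.3]
finger_gap: 0.0354
grip_force: 25.2
clock: 36.87
tcp_pos: [0.3955, -0.1241, 0.0868]
orientation: [-0.002, -0.072, 0.997, 0.001]
wrist_force: [1.2, 0.6, -0.7]
finger_gap: 0.0352
grip_force: 25.1
clock: 37.28
tcp_pos: [0.3968, -0.1248, 0.1468]
orientation: [-0.0, -0.073, 0.997, 0.0]
wrist_force: [-0.4, 0.9, -0.7]
finger_gap: 0.0352
grip_force: 25.2
37.3333 [ 0.39637087 -0.12453014  0.14616613] 0.03489275031280775
[([214, 220, 76, 73, 4221], [251.6, 256.7])]
-0.004 0.0137 bottom [217. 214.] [284. 275.] top [211. 235.] [290. 304.]
-0.004 0.0165 bottom [217. 212.] [284. 272.] top [211. 232.] [289. 301.]
-0.004 0.02 bottom [218. 210.] [283. 269.] top [212. 229.] [288. 296.]
-0.002 0.0137 bottom [217. 210.] [284. 272.] top [210. 231.] [290. 301.]
-0.002 0.0165 bottom [217. 208.] [284. 269.] top [211. 228.] [289. 297.]
-0.002 0.02 bottom [218. 206.] [283. 266.] top [212. 225.] [288. 293.]
0 0.0137 bottom [216. 207.] [284. 268.] top [210. 227.] [290. 297.]
0 0.0165 bottom [217. 205.] [284. 266.] top [211. 224.] [289. 294.]
0 0.02 bottom [218. 203.] [283. 263.] top [212. 221.] [288. 289.]
0.002 0.0137 bottom [216. 203.] [284. 265.] top [210. 222.] [290. 294.]
0.002 0.0165 bottom [217. 201.] [284. 263.] top [211. 220.] [289. 290.]
0.002 0.02 bottom [218. 199.] [283. 259.] top [212. 217.] [289. 286.]
0.004 0.0137 bottom [216. 199.] [285. 262.] top [210. 218.] [290. 290.]
0.004 0.0165 bottom [217. 198.] [284. 259.] top [211. 216.] [290. 286.]
0.004 0.02 bottom [217. 196.] [283. 256.] top [212. 213.] [289. 282.]
```

```bash
python3 -m inch '[-3.6,-1,-0.1,0,-3.6,-1,0,0,-3.6,-1,0,0,-3.6,-1,0,0,-3.6,-1,0,0]'; python3 -m inch '[0,0,0,0,0,0,0,0,0,0,0,0,0,0,0,0,0,0,0,0]'
python3 - <<'E'
from h import *
t=np.array(get_state()['tcp_pos']); print(t,tool(np.array([.5827,-.1497,.1165])-t),get_state()['wrist_force'])
E
```

```text
clock: 37.75
tcp_pos: [0.583, -0.148, 0.1459]
orientation: [-0.002, -0.073, 0.997, 0.001]
wrist_force: [0.2, -0.3, -0.5]
finger_gap: 0.035
grip_force: 25.2
clock: 38.17
tcp_pos: [0.5811, -0.148, 0.1481]
orientation: [-0.001, -0.072, 0.997, 0.0]
wrist_force: [0.3, 0.0, -0.0]
finger_gap: 0.0351
grip_force: 25.2
[ 0.58106328 -0.14804975  0.14813169] [-0.1413619  -0.18914932  3.1628942 ] [ 0.27063655  0.04450618 -0.00802456]
```

```bash
python3 -m inch '[-0.14,-0.19,1.5,0,0,0,1.5,0,0,0,0,0,0,0,0,0,0,0,0,0]'; python3 -m inch '[0,0,0.2,0,0,0,0.2,0,0,0,0,0,0,0,0,0,0,0,0,0]'
python3 - <<'E'
from h import *
t=np.array(get_state()['tcp_pos']); print(t,tool(np.array([.5827,-.1497,.1065])-t),get_state()['wrist_force'])
E
```

```text
clock: 38.58
tcp_pos: [0.584, -0.1501, 0.1193]
orientation: [0.0, -0.072, 0.997, -0.0]
wrist_force: [-0.2, -0.4, 0.1]
finger_gap: 0.0353
grip_force: 25.2
clock: 39.0
tcp_pos: [0.5843, -0.1501, 0.1144]
orientation: [0.0, -0.073, 0.997, -0.0]
wrist_force: [0.2, -0.2, 0.0]
finger_gap: 0.0349
grip_force: 25.2
[ 0.58425094 -0.15007652  0.11444231] [0.14819412 0.05974292 0.79419364] [ 0.21896418 -0.18805764  0.03571427]
```

```bash
python3 -m inch '[0.05,0,0.2,0,0,0,0.2,0,0,0,0.1,0,0,0,0,0,0,0,0,0]'; python3 -m inch '[0,0,0.1,0,0,0,0,0,0,0,0,0,0,0,0,0,0,0,0,0]'
```

```text
clock: 39.42
tcp_pos: [0.5836, -0.1501, 0.1091]
orientation: [-0.0, -0.073, 0.997, 0.0]
wrist_force: [-0.2, -0.4, 0.2]
finger_gap: 0.0355
grip_force: 25.2
clock: 39.83
tcp_pos: [0.5837, -0.1501, 0.1083]
orientation: [0.0, -0.073, 0.997, 0.0]
wrist_force: [-0.1, 0.6, 0.2]
finger_gap: 0.0351
grip_force: 25.2
```

```bash
python3 -m inch '[0,0,0.1,0,0,0,0.08,0,0,0,0,0,0,0,0,0,0,0,0,0]'
```

```text
clock: 40.25
tcp_pos: [0.5836, -0.1504, 0.1066]
orientation: [-0.0, -0.072, 0.997, -0.0]
wrist_force: [-2.0, -1.2, 0.4]
finger_gap: 0.0352
grip_force: 25.4
```

```bash
python3 -m inch '[0.06,-0.04,0.03,0,0,0,0,0,0,0,0,0,0,0,0,0,0,0,0,0]'
```

```text
clock: 40.67
tcp_pos: [0.583, -0.1507, 0.1062]
orientation: [-0.0, -0.073, 0.997, -0.0]
wrist_force: [-2.7, -0.6, 3.2]
finger_gap: 0.0353
grip_force: 25.4
```

```bash
python3 -m inch '[0.08,0,-0.03,0,0,0,0,0,0,0,0,0,0,0,0,0,0,0,0,0]'; python3 -m inch '[0,0,0,0,0,0,0,0,0,0,0,0,0,0,0,0,0,0,0,0]' 0.3; python3 -m inch '[0,0,-2,0,0,0,-2,0,0,0,-3,0,0,0,-3,0,0,0,-3,0]'; python3 -m inch '[0,0,-1,0,2,0,0,0,2,0,0,0,2,0,0,0,0,0,0,0]'; sed -i "s/range(c\[1\]-34,min(c\[1\]+30,384),2)/range(c[1]-30,min(c[1]+30,384),3)/; s/po=min.*; n=po/po=min((onz(I,b[1],.074)[:2] for b in B),key=lambda p:abs(p@xd-.4595)+.2*abs(p@yd+.231)); n=po/" look.py; python3 look.py w15
```

```text
clock: 41.08
tcp_pos: [0.5824, -0.1506, 0.1064]
orientation: [0.0, -0.073, 0.997, 0.0]
wrist_force: [-0.9, 0.1, 0.8]
finger_gap: 0.0353
grip_force: 25.3
clock: 41.5
tcp_pos: [0.5823, -0.1506, 0.1064]
orientation: [-0.0, -0.073, 0.997, 0.0]
wrist_force: [-0.8, 0.2, 0.3]
finger_gap: 0.0555
grip_force: 0.0
clock: 41.92
tcp_pos: [0.582, -0.1505, 0.2376]
orientation: [-0.0, -0.073, 0.997, 0.0]
wrist_force: [0.0, -1.2, 0.1]
finger_gap: 0.0556
grip_force: 0.0
clock: 42.33
tcp_pos: [0.5199, -0.1592, 0.2463]
orientation: [-0.001, -0.072, 0.997, 0.0]
wrist_force: [-0.1, 0.6, -0.0]
finger_gap: 0.0554
grip_force: 0.0
42.3833 [ 0.5215205  -0.15936317  0.24636455]
[([244, 132, 14, 16, 179], [250.6, 139.7]), ([233, 225, 37, 36, 1049], [250.9, 243.0]), ([200, 292, 12, 25, 164], [204.8, 302.2]), ([293, 303, 27, 36, 589], [306.6, 316.8]), ([487, 325, 25, 29, 426], [501.5, 335.7]), ([367, 372, 44, 12, 358], [389.9, 377.3])]
post [ 0.48777854 -0.16367173] y -0.23133197492195873 neck [ 0.58201702 -0.15014381]
0.089 pred [233. 217.] [268. 249.]
0.114 pred [232. 227.] [269. 261.]
207 WWWWWWWWWW..kkkkkkkkkk
[... 781 characters left out ...]
RRRRRRRRRRRRRRRRRRRRRRRRRRR.ggggggggg
246 gggggggggggg.aRRRRRRRRRRRRRRRRRRRRRRRRRRRRRRRRRRRagggggggggg
249 gggggggggggggaRRRRRRRRRRRRRRRRRRRRRRRRRRRRRRRRRRa.gggggggggg
252 gggggggggggggg.aRRRRRRRRRRRRRRRRRRRRRRRRRRRRRRRa.ggggggggggg
255 gggggggggggggggg.aRRRRRRRRRRRRRRRRRRRRRRRRRRaa.ggggggggggggg
258 ggggggggggggggggggg..aRRRRRRRRRRRRRRRRRRaa.ggggggggggggggggg
261 gggggggggggggggggggggggg.....aaaaa....gggggggggggggggggggggg
264 gggggggggggggggggggggggggggggggggggggggggggggggggggggggggggg
u0 220
side pred [224.3 191.8] [236.6 204.2] axis [230.5 198.4]
[]
scene pred [251.9 181.5] [261.2 191.4] axis [256.6 186.8]
[([252, 181, 10, 10, 77], [257.1, 185.5]), ([272, 181, 2, 7, 11], [272.5, 183.8])]
```

```bash
python3 -m inch '[1.7,0,0,0,1.7,0,0,0,0,0,3.7,0,0,0,3.7,0,0,0,3.7,0]'; python3 -m inch '[0,0,3.7,0,0,0,2.5,0,0,0,1.5,0,0,0,0,0,0,0,0,0]';  python3 -m inch '[0,0,0,0,0,0,0,0,0,0,0,0,0,0,0,0,0,0,0,0]' -1 25; python3 -c "
from h import *
s=get_state();print(s['tcp_pos'],s['finger_gap'],s['wrist_force'],tool([0.4878,-.1637,.055]-np.array(s['tcp_pos'])))"
```

```text
clock: 42.9
tcp_pos: [0.4907, -0.1647, 0.1349]
orientation: [0.002, -0.073, 0.997, -0.001]
wrist_force: [0.3, -0.1, -0.4]
finger_gap: 0.0558
grip_force: 0.0
clock: 43.32
tcp_pos: [0.4893, -0.164, 0.0576]
orientation: [-0.001, -0.073, 0.997, 0.001]
wrist_force: [-0.5, -0.5, 0.5]
finger_gap: 0.0557
grip_force: 0.0
clock: 43.73
tcp_pos: [0.4905, -0.1647, 0.0599]
orientation: [0.001, -0.073, 0.997, -0.001]
wrist_force: [1.1, 1.0, 6.9]
finger_gap: 0.0154
grip_force: 24.5
[ 0.49052644 -0.16474036  0.05994837] 0.015396298595046763 [1.11446487 0.97177602 6.92936545] [0.25605637 0.14312278 0.49393608]
```

```bash
python3 -m inch '[0,0.1,0,0,0,0.2,0,0,0,0.3,0,0,0,0.4,0,0,0,0.4,0,0]'; python3 -m inch '[0,0.4,0,0,0,0.4,0,0,0,0.4,0,0,0,0.4,0,0,0,0.4,0,0]'; python3 -m inch '[0,0.4,0,0,0,0.4,0,0,0,0.4,0,0,0,0.4,0,0,0,0.4,0,0]'; python3 -m inch '[0,0.4,0,0,0,0.4,0,0,0,0.4,0,0,0,0.4,0,0,0,0.4,0,0]'; python3 -m inch '[0,0.4,0,0,0,0.4,0,0,0,0.4,0,0,0,0.4,0,0,0,0.4,0,0]'; python3 -m inch '[0,0.4,0,0,0,0.4,0,0,0,0.4,0,0,0,0.3,0,0,0,0.2,0,0]';python3 -c "
from h import *
s=get_state();p=np.array(s['tcp_pos']);print(p,'y',p[:2]@[-.1421,.9899])"
```

```text
clock: 44.15
tcp_pos: [0.4887, -0.1519, 0.06]
orientation: [0.001, -0.072, 0.997, -0.002]
wrist_force: [-0.9, -4.5, 5.6]
finger_gap: 0.0145
grip_force: 24.7
clock: 44.57
tcp_pos: [0.4858, -0.132, 0.06]
orientation: [0.002, -0.072, 0.997, -0.002]
wrist_force: [0.3, -3.1, 6.7]
finger_gap: 0.0153
grip_force: 24.7
clock: 44.98
tcp_pos: [0.483, -0.1121, 0.06]
orientation: [0.002, -0.072, 0.997, -0.002]
wrist_force: [0.2, -2.6, 6.9]
finger_gap: 0.0147
grip_force: 24.7
clock: 45.4
tcp_pos: [0.4801, -0.0923, 0.0599]
orientation: [0.002, -0.072, 0.997, -0.002]
wrist_force: [0.8, -3.5, 6.6]
finger_gap: 0.0151
grip_force: 24.7
clock: 45.82
tcp_pos: [0.4773, -0.0724, 0.0599]
orientation: [0.002, -0.072, 0.997, -0.002]
wrist_force: [0.9, -3.4, 6.1]
finger_gap: 0.0149
grip_force: 24.7
clock: 46.23
tcp_pos: [0.4749, -0.0554, 0.0599]
orientation: [0.002, -0.072, 0.997, -0.001]
wrist_force: [-0.0, -3.5, 6.3]
finger_gap: 0.0149
grip_force: 24.7
[ 0.47485095 -0.05535201  0.05994119] y -0.1222692795063921
```

```bash
python3 -m inch '[0,0.2,0,0,0,0.2,0,0,0,0.15,0,0,0,0.05,0,0,0,0,0,0]';python3 -m inch '[0,0,0,0,0,0,0,0,0,0,0,0,0,0,0,0,0,0,0,0]' 0.3;python3 -m inch '[0,0,-2,0,0,0,-3.5,0,0,0,-3.5,0,0,0,-3.5,0,0,0,-3.5,0]' 0.8;python3 -m inch '[0,0,-3.5,0,0,0,-3.5,0,0,0,-2,0,0,0,0,0,0,0,0,0]'; sed -i 's/p@yd+.231/p@yd+.115/' look.py; python3 look.py w16
```

```text
clock: 46.65
tcp_pos: [0.474, -0.0494, 0.0599]
orientation: [0.002, -0.072, 0.997, -0.001]
wrist_force: [0.4, -2.6, 6.9]
finger_gap: 0.015
grip_force: 24.8
clock: 47.07
tcp_pos: [0.472, -0.0484, 0.0582]
orientation: [-0.0, -0.073, 0.997, 0.0]
wrist_force: [-0.1, -0.6, -0.4]
finger_gap: 0.0557
grip_force: 0.0
clock: 47.48
tcp_pos: [0.4718, -0.0483, 0.2199]
orientation: [-0.0, -0.073, 0.997, 0.0]
wrist_force: [1.3, 0.6, -0.8]
finger_gap: 0.0768
grip_force: 0.0
clock: 47.9
tcp_pos: [0.4731, -0.0487, 0.3094]
orientation: [0.001, -0.073, 0.997, -0.0]
wrist_force: [0.1, -0.1, -1.0]
finger_gap: 0.0769
grip_force: 0.0
47.95 [ 0.47233888 -0.04851557  0.30802525]
[([246, 151, 11, 12, 115], [251.1, 156.4]), ([237, 227, 29, 14, 275], [251.7, 233.9]), ([276, 299, 69, 44, 1950], [308.8, 317.6]), ([391, 349, 39, 35, 863], [409.9, 368.0])]
post [ 0.47032918 -0.0488942 ] y -0.1152341490250341 neck [ 0.56456766 -0.03536628]
0.089 pred [237. 219.] [265. 245.]
0.114 pred [236. 228.] [266. 255.]
206 ..WWWWWWWWWWWWW..kkkkkkkkkkkkkkkkkkkkkkkkkkkkk..WWWWWWWWWWWW
209 ..WWWWWWWWWWW...kkkgkkkkkkkkkkkkkkkkkkkkk
[... 696 characters left out ...]
gggggggggggggkgggggkgggggggggggggggggg
245 gggggggggggggggggggggggggggggggggggggggggggggggggggggggggggg
248 ggggggggggggkgggggggggggggggggkggggggggggggggggkgkgggggggggg
251 gggggggggggggggggggggggggggggggggggggggggggggggggggggggggggg
254 gggggggggggggggggggggggggggggggggggggggggggggggggggggggggggg
257 ggggggggggggggggggggggggkkkkkkkkkkkkkkgggggggggggggggggggggg
260 ggggggggggggggggggggkk...................kgggggggggggggggggg
263 ...........ggggggg...........................ggggggg........
u0 220
side pred [230.6 207.4] [244.2 221.5] axis [237.5 214.9]
[([232, 208, 13, 13, 149], [237.9, 214.1])]
scene pred [237.8 194. ] [247.9 204.8] axis [242.9 199.8]
[([239, 195, 9, 9, 75], [243.0, 198.9])]
```

Cap level and centred in all three views. Now the knob.

```bash
python3 -m inch '[-3.1,0,0,0,-3.1,0,0,0,-3.2,0,0,0,0,0,2,0,0,0,2,0]' -1 30; python3 -m inch '[0,0,1,0,0,0,0,0,0,0,0,0,0,0,0,0,0,0,0,0]';python3 -c "
from h import *
s=get_state();print(s['tcp_pos'],s['finger_gap'],tool([0.5663,-.0352,.238]-np.array(s['tcp_pos'])))"
```

```text
clock: 48.47
tcp_pos: [0.5672, -0.0348, 0.2662]
orientation: [-0.0, -0.073, 0.997, 0.0]
wrist_force: [0.1, 0.1, -1.0]
finger_gap: 0.0159
grip_force: 0.0
clock: 48.88
tcp_pos: [0.5657, -0.0351, 0.2599]
orientation: [0.001, -0.072, 0.997, -0.0]
wrist_force: [0.6, -0.1, 0.5]
finger_gap: 0.0
grip_force: 0.0
[ 0.56569864 -0.03514729  0.25986316] 4.353075719371588e-05 [-0.05429181 -0.01249655  2.18643937]
```

```bash
python3 -m inch '[-0.05,0,1,0,0,0,1,0,0,0,0.6,0,0,0,0.4,0,0,0,0.3,0]'; python3 -m inch '[0,0,0.2,0,0,0,0.1,0,0,0,0,0,0,0,0,0,0,0,0,0]'
```

```text
clock: 49.3
tcp_pos: [0.5661, -0.035, 0.2251]
orientation: [0.0, -0.073, 0.997, -0.0]
wrist_force: [1.5, 0.3, 3.9]
finger_gap: 0.0001
grip_force: 2.3
clock: 49.72
tcp_pos: [0.5661, -0.035, 0.2242]
orientation: [0.001, -0.073, 0.997, -0.0]
wrist_force: [-2.9, 0.0, 9.8]
finger_gap: -0.0003
grip_force: 4.9
```

Ram is on the cap; press on.

```bash
python3 -m inch '[0,0,0.15,0,0,0,0.15,0,0,0,0.15,0,0,0,0.15,0,0,0,0.15,0]'; python3 -m inch '[0,0,0.15,0,0,0,0.15,0,0,0,0.1,0,0,0,0,0,0,0,0,0]'
```

```text
clock: 50.13
tcp_pos: [0.5661, -0.035, 0.2188]
orientation: [0.002, -0.073, 0.997, -0.001]
wrist_force: [-3.8, -0.3, 14.9]
finger_gap: 0.0001
grip_force: 7.3
clock: 50.55
tcp_pos: [0.5661, -0.0349, 0.2109]
orientation: [0.0, -0.073, 0.997, 0.0]
wrist_force: [1.6, 0.1, 3.8]
finger_gap: 0.0001
grip_force: 1.8
```

Clicked (force dropped, at 0.211). Press firmly into the shoulder.

```bash
python3 -m inch '[0,0,0.1,0,0,0,0.1,0,0,0,0.1,0,0,0,0,0,0,0,0,0]'; python3 -m inch '[0,0,0,0,0,0,0,0,0,0,0,0,0,0,0,0,0,0,0,0]'
```

```text
clock: 50.97
tcp_pos: [0.5661, -0.035, 0.2103]
orientation: [0.001, -0.073, 0.997, -0.0]
wrist_force: [-3.7, 0.4, 15.5]
finger_gap: -0.0
grip_force: 8.1
clock: 51.38
tcp_pos: [0.5661, -0.035, 0.2103]
orientation: [0.001, -0.073, 0.997, -0.0]
wrist_force: [-3.4, -0.4, 15.2]
finger_gap: -0.0003
grip_force: 8.1
```

```bash
python3 -m inch '[0,0,0.1,0,0,0,0.1,0,0,0,0,0,0,0,0,0,0,0,0,0]'
python3 - <<'E'
from fr import *
n=np.array([.5646,-.0354])
for name in('side','scene'):
    J,jm=snap(name)
    ed=np.array([proj(J,np.r_[n+.018*np.array([np.cos(a),np.sin(a)]),z]) for a in np.linspace(0,6.28,40) for z in(.075,.1)]); print(name,ed.min(0),ed.max(0),[b for b in blobs(red(jm),30) if np.linalg.norm(np.array(b[1])-ed.mean(0))<15])
E
```

```text
clock: 51.8
tcp_pos: [0.5661, -0.035, 0.2102]
orientation: [0.002, -0.073, 0.997, -0.001]
wrist_force: [-7.4, 0.2, 25.4]
finger_gap: 0.0003
grip_force: 12.9
side [230.75464794 211.99015688] [244.21547314 226.19052605] [([232, 216, 13, 11, 110], [238.2, 220.8])]
scene [237.90311369 197.39779469] [247.94916083 208.20691824] [([239, 201, 9, 7, 50], [243.3, 204.1])]
```

Cap is home and held with about 25 N on the knob; handing in.

```bash
python3 -c "
from workcell import env
print(env.hand_in())"
```

```text
the job is handed in; nothing more can be done
None
```

I handed the job in at about 52 s with the cap clicked home under the ram and the arm still pressing about 25 N on the knob; no verdict came back, the cap tipped on the first slide so I slid back, reseated it and slid again, and I viewed 11 pictures, one over the limit of 10.

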